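# Load the padlock drilling jig

## Robot

A 6-joint arm with a two-finger parallel gripper is mounted at the origin on a cart in front of the work surface, level with it; the furniture and walls round the work are solid. World frame = base frame: x ahead of the robot, y to its left, z up, the work surface at z = 0. Lengths are in m, angles in rad, forces in N, time in s.
With the tool pointing down it reaches from about 0.225 to 0.875 m from the base axis. Payload 3.4 kg.
Tool frame: the origin (TCP) lies at the very end of the fingers, on their centre line; the grasp point (between the pads) lies 19 mm behind it; z points along the fingers, y is the line along which they close (so a half turn about z gives the same grasp; the last joint's range is limited). The gripper opens to 85 mm and grips with 20 to 120 N. Pads are 22 mm wide; open, the fingers measure 114 mm over their backs; the gripper's body (76 mm by 85 mm) begins 54 mm behind the grasp point. The pads swing forward as they close: fully open they stand 13 mm farther back than shut.
Start: joints at [-1.293, 0.276, 1.505, -0, 1.361, -0.121], TCP at [0.223, -0.53, 0.206] pointing down, gripper open.
Joint ranges: [-2.89, 2.89], [-0.75, 2.08], [0.22, 2.7], [-1.18, 4.32], [0.11, 2.71], [-2.7, 2.7]. Speed limits (rad/s): [2.57, 2.57, 3.14, 3.14, 3.14, 3.14].

## Interface

Orientations are given as a unit quaternion [w, x, y, z].
In Python, from rig import readout, vision, manip gives the robot as it stands.
- The arm moves only by the shell command python3 -m handwheel 'ROWS' [FORCE]. ROWS is JSON, a list of rows, each a list of 3 entries, a list of its own where there are three numbers: the shift along the tool's x, y, z in mm, then the turn, a rotation vector about the tool's x, y, z in units of 6 degrees (1.0 is 6 degrees), then the closure, from -1 (fully open) to 1 (shut), so that 0 is half open. A call has 1 to 20 rows; each row shifts and turns the commanded pose from where the row before left it, along the tool's axes as they then stand; what a row does not reach is not made up. A row lasts 1/8 s, in which the tool goes at most 62.5 mm and 10.7 degrees, less where a joint would pass 70% of its speed; a pose out of reach is approached as far as the arm can. A call is refused whole if a number of a shift passes 62.5 or a number of a turn 1, either way. A call with a gripper value outside its range is refused whole. The fingers move at their own pace and stop on an object; FORCE is the grip in N (left out, the last holds). Time passes only in rows, so rows that do not move let the fingers close. It gives the time, the measured TCP pose, the force, the opening and the grip force at its end, in the units of the state.
- readout.get_state(): the state, without advancing time (a new reading comes with each control period).
- vision.get_image(name): name is "scene" or "top"; returns the picture (480x640x3 uint8, blue, green, red); there is no depth.
- vision.camera_params(name): a dict with "intrinsics" (3x3 intrinsics, pixels), "dist" ([k1, k2, p1, p2, k3] as OpenCV has them; the pictures are not rectified), "rvec" (rotation vector, rad) and "tvec" (3), from world to camera coordinates, as OpenCV has them. Camera axes: x right, y down, z forward; pixel columns grow to the right and rows downward; lengths in m; the calibration is good to about 2 mm. A picture is of the moment at which its call begins. camera_params takes no time and is no camera call.
- manip.sign_off(): hands the job in; it is judged then, once.
The state is a dict: "clock": time; "qpos": joint angles; "qd": joint speeds; "effort": joint torques, N m; "position": TCP position; "ee_rot": TCP orientation; "contact_force": force on the tool from outside, world axes, zero at the start; "moment": the same for the moment, N m; "width": finger opening in m; "gripper_force": force on a finger pad.
Only numpy, scipy, OpenCV 4.12 (cv2) and the standard library are available. Lean on these libraries where they do the work, as an engineer would, in place of code of your own. Each camera call takes 0.05 s, during which the arm holds its last target. There are 200 camera calls.

## Task

Load the padlock drilling jig: first set the loading plate (the one with the fence) flat on the base, both its holes over the two dowels. Then lay every padlock that is out flat in a nest of its own on that plate, slid fully home with its foot end (away from the shackle) square against the fence and its side against that nest's end stop (the bar on the side of the plate's round hole, not the slot). Last, lower the cover frame over the same two dowels until it rests level on the plate's corner posts, and leave the jar, the lock cylinder and the loupe where they stand.

Things in the scene. Friction and masses are not known exactly. Their poses are not given: they have to be found in the camera images.
- jig_base: Dark steel base plate fixed on the thin dark mat (its top 4.3 mm above z = 0), 102 (x) x 286 (y) x 12 mm thick, turned up to 0.12 rad. Origin: centre of its underside; y runs along its length past both dowels. Two steel dowels, 12 mm in diameter, stand at its (0, +125) and (0, -125) mm, 54 mm tall above its top, the last 8 mm tapered.
- dowel_left (a point): Tip of the dowel at the base's +y end, 66 mm above the base's underside.
- dowel_right (a point): Tip of the dowel at the base's -y end, 66 mm above the base's underside.
- loading_plate: Aluminium plate with fence, 100 (x) x 276 (y) x 10 mm, 0.35 to 0.6 kg. Origin: centre of underside. Holes at its (0, +125) (round, 15 mm) and (0, -125) mm (slot 15 x 17); fits the dowels either way round, then lies on the base, origin 12 mm above the base's. Four corner posts 14 mm square at x = +-41, y = +-125 mm, tops 34 mm above the underside, carry the cover frame.
- fence_top (a point): Top middle of the loading plate's fence, at the plate's (30, 0, 32) mm. The fence, 12 mm thick (x = 24 to 36), 196 mm long (along y), rises 22 mm from the plate's top; lift the plate by it, gripped across its thickness (x) at this point. The three nests lie on its -x side.
- cover_frame: Steel frame with two long windows, 100 (x) x 276 (y) x 8 mm, 0.35 to 0.6 kg. Origin: centre of underside. Holes as in the loading plate, at (0, +125) and (0, -125) mm; fits the dowels either way round. Seated, it rests on the loading plate's corner posts, origin 46 mm above the base's, 7 mm clear of the padlocks.
- grip_top (a point): Top middle of the cover frame's upright black grip, at the frame's (0, 0, 40) mm: 12 mm thick (x), 90 mm long (y), 32 mm tall above the frame.
- nest0 (a point): Nest 0, at the plate's (24, -68, 10) mm: point at the foot of the fence's -x face that the middle of a home padlock's foot end touches. Axes as the plate's. End stop: flat bar 5 mm high, 18 mm wide, plate x = -46 to 21 mm, its face 21 mm from here along the plate's +y; the next bar is 29 mm off on the -y side. A home padlock's own +y points along the plate's +x.
- nest1 (a point): Nest 1, at the plate's (24, 0, 10) mm: point at the foot of the fence's -x face that the middle of a home padlock's foot end touches. Axes as the plate's. End stop: flat bar 5 mm high, 18 mm wide, plate x = -46 to 21 mm, its face 21 mm from here along the plate's +y; the next bar is 29 mm off on the -y side. A home padlock's own +y points along the plate's +x.
- nest2 (a point): Nest 2, at the plate's (24, 68, 10) mm: point at the foot of the fence's -x face that the middle of a home padlock's foot end touches. Axes as the plate's. End stop: flat bar 5 mm high, 18 mm wide, plate x = -46 to 21 mm, its face 21 mm from here along the plate's +y; the next bar is 29 mm off on the -y side. A home padlock's own +y points along the plate's +x.
- padlock_a: Brass padlock lying flat, 42 (x) x 67 (y) x 17 mm, 0.19 kg. Origin: centre of its underside's outline, z up. Its square body reaches x = +-21, y = -2 to +34 mm, 17 mm tall; the shackle is the bow at -y, 5 to 12 mm high, to y = -34 mm. Grip the body across x, at y about 16 mm. May be absent.
- foot_a (a point): Middle of the lower edge of padlock_a's foot end, the flat end away from the shackle: the padlock's (0, 34, 0) mm.
- padlock_b: Brass padlock lying flat, 42 (x) x 67 (y) x 17 mm, 0.19 kg. Origin: centre of its underside's outline, z up. Its square body reaches x = +-21, y = -2 to +34 mm, 17 mm tall; the shackle is the bow at -y, 5 to 12 mm high, to y = -34 mm. Grip the body across x, at y about 16 mm. May be absent.
- foot_b (a point): Middle of the lower edge of padlock_b's foot end, the flat end away from the shackle: the padlock's (0, 34, 0) mm.
- padlock_c: Brass padlock lying flat, 42 (x) x 67 (y) x 17 mm, 0.19 kg. Origin: centre of its underside's outline, z up. Its square body reaches x = +-21, y = -2 to +34 mm, 17 mm tall; the shackle is the bow at -y, 5 to 12 mm high, to y = -34 mm. Grip the body across x, at y about 16 mm. May be absent.
- foot_c (a point): Middle of the lower edge of padlock_c's foot end, the flat end away from the shackle: the padlock's (0, 34, 0) mm.
- glass_jar: Jar with red lid, 62 mm across, 86 mm tall; bystander. Origin: centre of underside.
- lock_cylinder: White lock cylinder standing on end, 33 mm across, 31 mm tall; bystander. Origin: centre of underside.
- loupe: Black loupe, 34 mm across, 28 mm tall; bystander. Origin: centre of underside.

How it is judged:
By the outcome, as a careful person would: the job done as asked, in the order asked, and still so for the second after the job is handed in, with the robot touching nothing.
Of padlock_a, padlock_b, padlock_c only 2 to 3 are there at a start; the rules pass over those that are not, and their reading is None.
At some moment in a run one of padlock_a, padlock_b, padlock_c may be knocked a few centimetres aside while the robot is not near it.
It also fails if it takes over 210 s, if anything falls off the work surface, if the arm or the gripper's body presses on something with over 40 N, if the wrist force passes 120 N, or if a joint passes its speed limit or range.

## Working session

There is one attempt and no reset: what is moved stays moved. The work goes in short steps, Python scripts to look and compute and a shell command to move; the robot and the scene stay as the last step left them, time stands still between calls to the robot, and variables do not carry over. Pictures are saved under pics/ and viewed, at most 14 in all, crops included, and the job is handed in when it is done.

```bash
ls; mkdir -p pics; python3 - <<'E'
from rig import readout, vision
import cv2
for n in ("scene","top"):
    cv2.imwrite(f"pics/{n}0.png",vision.get_image(n))
    p=vision.camera_params(n);print(n,p)
print(readout.get_state())
E
```

```text
pics
scene {'intrinsics': array([[469.68450532,   0.        , 319.40738123],
       [  0.        , 469.68450532, 243.15744402],
       [  0.        ,   0.        ,   1.        ]]), 'dist': array([-0.11785003,  0.        ,  0.        ,  0.        ,  0.        ]), 'rvec': array([ 0.87297225, -2.39720444,  1.23740088]), 'tvec': array([0.42562128, 0.24485405, 0.89351856])}
top {'intrinsics': array([[552.95583356,   0.        , 315.2221352 ],
       [  0.        , 552.95583356, 239.04418191],
       [  0.        ,   0.        ,   1.        ]]), 'dist': array([0.02502855, 0.        , 0.        , 0.        , 0.        ]), 'rvec': array([ 2.11102326, -2.13080131,  0.0976092 ]), 'tvec': array([0.02975897, 0.49854498, 1.21991438])}
{'clock': 0.1, 'qpos': array([-1.29295907e+00,  2.76551231e-01,  1.50598344e+00,  3.36364827e-05,
        1.36074063e+00, -1.20984721e-01]), 'qd': array([ 0.00031257, -0.00189305, -0.00203008, -0.00117894, -0.00023793,
        0.00040224]), 'effort': array([ 1.85072247e-03, -4.17698979e+01, -2.46404564e+01, -4.39491259e-05,
        5.70465912e-03,  1.21265494e-06]), 'position': array([ 0.22316487, -0.5293704 ,  0.20482436]), 'ee_rot': array([-8.40027036e-04,  9.80183777e-01,  1.98088505e-01, -4.95192735e-05]), 'contact_force': array([-0.04628974, -0.37850831,  0.0951    ]), 'moment': array([-0.01666779, -0.02301729, -0.02469957]), 'gripper_force': 0.0, 'width': 0.08547352351321111}
```

View pics/top0.png

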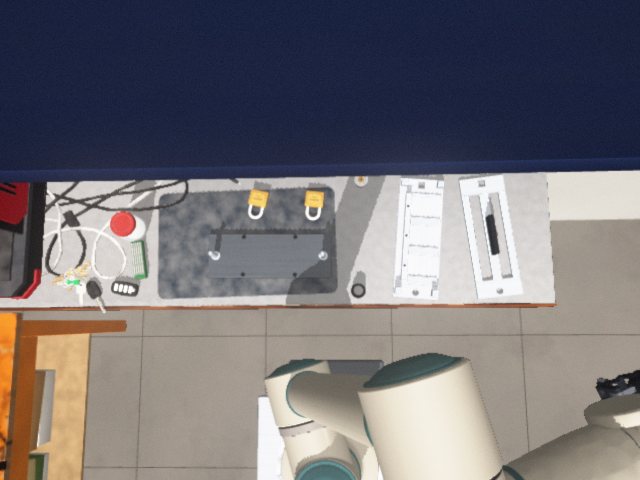

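View pics/scene0.png

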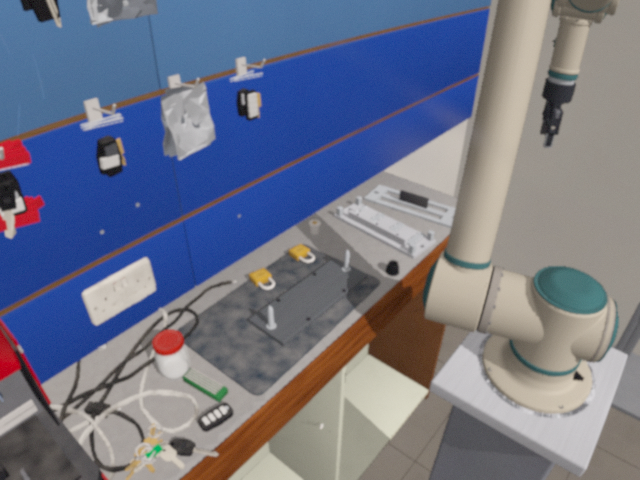

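Top view: two padlocks (~258,204 and 314,205), base (212..323, 255), plate (~418,240), frame (~491,238), loupe (358,290), jar (123,223), cylinder (361,181). The arm hides none of them. The scene view shows the same two padlocks, so one is absent.

```bash
cat > h.py <<'E'
import numpy as np, cv2
from rig import readout, vision
from scipy.spatial.transform import Rotation as R
def img(n): return vision.get_image(n)
def ray(n,uv,z):
    "pixels -> world points on plane(s) z"
    p=vision.camera_params(n); uv=np.array(uv,float).reshape(-1,1,2)
    d=cv2.undistortPoints(uv,p["intrinsics"],p["dist"])[:,0]
    Rm=cv2.Rodrigues(p["rvec"])[0]; C=-Rm.T@p["tvec"]
    w=np.c_[d,np.ones(len(d))]@Rm
    return C+w*((z-C[2])/w[:,2])[:,None]
def proj(n,P):
    p=vision.camera_params(n)
    return cv2.projectPoints(np.array(P,float).reshape(-1,1,3),p["rvec"],p["tvec"],p["intrinsics"],p["dist"])[0][:,0]
def tri(uvt,uvs):
    "two-view point"
    A=[];b=[]
    for n,uv in(("top",uvt),("scene",uvs)):
        a=ray(n,[uv],0.)[0];c=ray(n,[uv],.3)[0];d=(c-a)/np.linalg.norm(c-a)
        M=np.eye(3)-np.outer(d,d);A.append(M);b.append(M@a)
    return np.linalg.lstsq(np.vstack(A),np.hstack(b),rcond=None)[0]
def crop(im,x,y,w,h,k,name):
    cv2.imwrite(f"pics/{name}.png",cv2.resize(im[y:y+h,x:x+w],None,fx=k,fy=k,interpolation=cv2.INTER_CUBIC))
E
python3 - <<'E'
from h import *
t=cv2.imread("pics/top0.png");s=cv2.imread("pics/scene0.png")
crop(t,385,170,150,140,4,"plate_frame"); crop(t,190,170,160,120,5,"base")
p=vision.camera_params("top");Rm=cv2.Rodrigues(p["rvec"])[0];print("C",-Rm.T@p["tvec"])
print(ray("top",[[240,170],[240,300],[500,178],[550,300],[320,240]],0))
hsv=cv2.cvtColor(t,cv2.COLOR_BGR2HSV)
m=cv2.inRange(hsv,(12,110,90),(32,255,255))
for c in cv2.findContours(m,0,2)[0]:
    if 60<cv2.contourArea(c)<1500: print(cv2.contourArea(c),cv2.minAreaRect(c))
E
```

```text
C [ 0.31654527 -0.04098491  1.27896173]
[[ 0.67414721  0.20700575  0.        ]
 [ 0.36369871  0.20253764  0.        ]
 [ 0.64218795 -0.40462977  0.        ]
 [ 0.35910817 -0.49932013  0.        ]
 [ 0.50182878  0.01590002  0.        ]]
256.5 ((313.91583251953125, 198.84158325195312), (18.109676361083984, 16.418113708496094), 5.710593223571777)
250.0 ((258.1470947265625, 197.91177368164062), (18.19017219543457, 16.249887466430664), 14.03624439239502)
```

View pics/plate_frame.png

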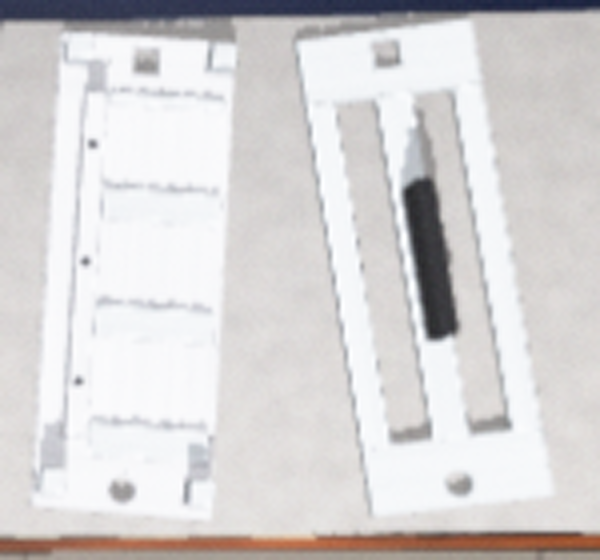

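View pics/base.png

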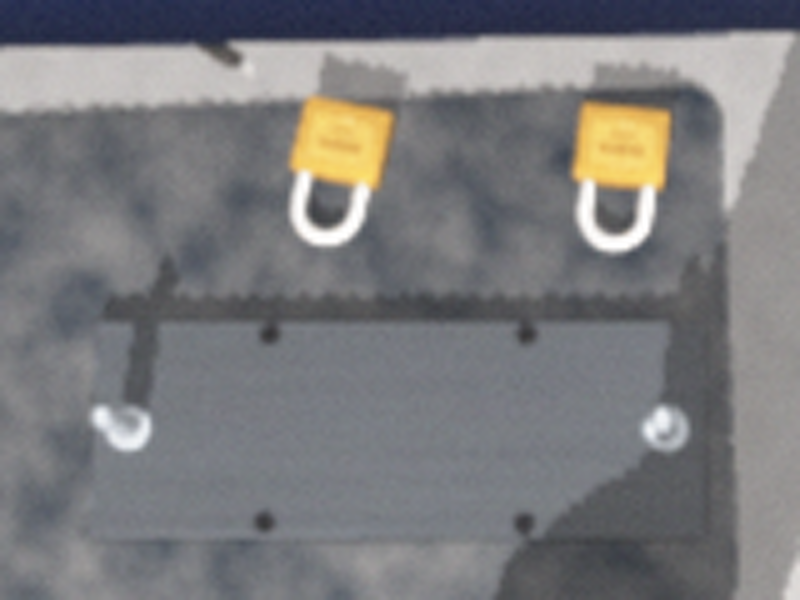

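Crop 1: the plate's fence is on the image left. The slot hole is at (421.5,185) and the round hole at (415.5,292). The frame's holes are at (481.5,183) and (500,291). Crop 2: padlock feet point up/far, and the dowel tips are near (210,252.6) and (323.5,255). I'll check the tips in the scene view.

```bash
python3 - <<'E'
from h import *
t=cv2.imread("pics/top0.png");s=cv2.imread("pics/scene0.png")
crop(s,235,225,150,110,5,"sc_base")
a=crop
def tp(name,pts,z): print(name,np.round(ray("top",pts,z)*1000,1).tolist())
g=lambda L,ox,oy,k:[[x/k+ox-.375*0,y/k+oy] for x,y in L]
P=lambda L:[[(x+.5)/4-.5+385,(y+.5)/4-.5+170] for x,y in L]
B=lambda L:[[(x+.5)/5-.5+190,(y+.5)/5-.5+170] for x,y in L]
tp("plate holes slot,round",P([(146,60),(122,489)]),.010)
tp("frame holes",P([(385,54),(459,484)]),.008)
tp("grip",P([(418,180),(442,337)]),.040)
tp("base screws",B([(269,335),(527,335),(524,523),(265,522)]),.0163)
tp("base corners",B([(100,320),(92,540),(707,540)]),.0163)
tp("dowel tips",B([(100,413),(665,424)]),.0703)
tp("dowel roots",B([(127,430),(667,432)]),.0163)
m=cv2.inRange(cv2.cvtColor(t,cv2.COLOR_BGR2HSV),(12,110,90),(32,255,255))
for c in cv2.findContours(m,0,2)[0]:
    if 60<cv2.contourArea(c)<1500: tp("padlock",cv2.boxPoints(cv2.minAreaRect(c)),.0213)
E
```

```text
plate holes slot,round [[627.6, -221.2, 10.0], [378.8, -199.5, 10.0]]
frame holes [[628.9, -358.4, 8.0], [380.4, -387.3, 8.0]]
grip [[548.4, -365.1, 40.0], [459.9, -373.7, 40.0]]
base screws [[509.8, 193.6, 16.3], [508.2, 73.1, 16.3], [421.0, 74.5, 16.3], [422.6, 194.3, 16.3]]
base corners [[518.0, 273.3, 16.3], [415.1, 274.7, 16.3], [412.4, -9.4, 16.3]]
dowel tips [[467.5, 258.9, 70.3], [459.5, 7.3, 70.3]]
dowel roots [[466.1, 259.5, 16.3], [462.2, 8.5, 16.3]]
padlock [[578.8, 51.4, 21.3], [617.6, 47.5, 21.3], [612.6, 5.5, 21.3], [573.9, 9.6, 21.3]]
padlock [[587.0, 184.4, 21.3], [624.6, 175.6, 21.3], [613.3, 133.8, 21.3], [575.8, 142.8, 21.3]]
```

View pics/sc_base.png

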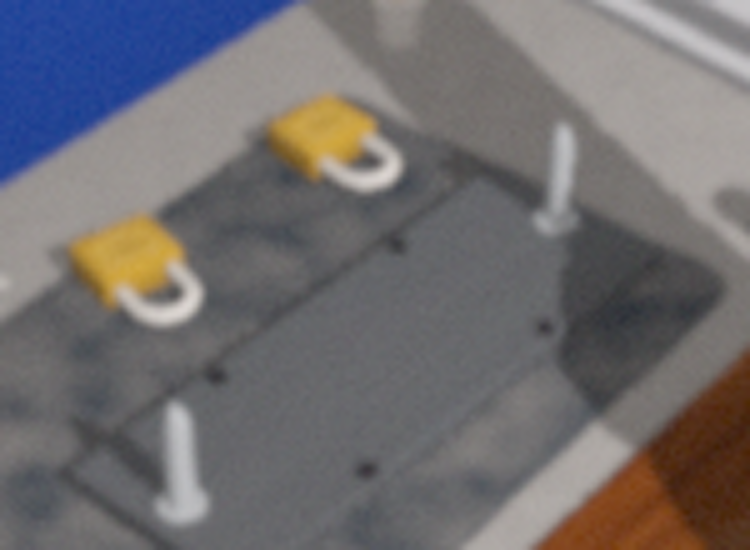

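```bash
cat >> h.py <<'E'
def to(x,y,z,yaw):
    "mm, deg: needed turn (units, tool axes), then shift in tool axes after the turn"
    s=readout.get_state();q=s["ee_rot"];Rc=R.from_quat([q[1],q[2],q[3],q[0]])
    c,n=np.cos(np.radians(yaw)),np.sin(np.radians(yaw))
    Rt=R.from_matrix(np.array([[c,n,0],[n,-c,0],[0,0,-1.]]))
    d=np.array([x,y,z])-s["position"]*1000
    v=(Rc.inv()*Rt).as_rotvec(degrees=True)/6
    print("t",round(s["clock"],2),"turn",v.round(2),"shift after turn",Rt.inv().apply(d).round(1),"shift now",Rc.inv().apply(d).round(1),"F",s["contact_force"].round(1),"w",round(s["width"]*1000,1),"g",round(s["gripper_force"]),"q6",s["qpos"][5].round(2))
E
python3 - <<'E'
from h import *
C=lambda x,y:[(x+.5)/5-.5+235,(y+.5)/5-.5+225]
B=lambda x,y:[(x+.5)/5-.5+190,(y+.5)/5-.5+170]
print(tri(B(100,413),C(177,403)),tri(B(665,424),C(565,124)))
print(ray("scene",[C(177,403),C(565,124)],.0703),ray("scene",[C(398,243),C(217,375),C(367,468),C(545,326)],.0163))
to(505.8,-180.5,150,175)
E
python3 -m handwheel '[[[0,0,0],[0,0,-1],-1],[[0,0,0],[0,0,-1],-1],[[0,0,0],[0,0,-1],-1],[[0,0,0],[0,0,-1],-1],[[0,0,0],[0,0,-1],-1],[[0,0,0],[0,0,-1],-1],[[0,0,0],[0,0,-1],-1],[[0,0,0],[0,0,-1],-1],[[0,0,0],[0,0,-1],-1],[[0,0,0],[0,0,-1],-1],[[0,0,0],[0,0,-1],-1],[[0,0,0],[0,0,-1],-1],[[0,0,0],[0,0,-1],-1],[[0,0,0],[0,0,-1],-1],[[0,0,0],[0,0,-1],-1],[[0,0,0],[0,0,-1],-1],[[0,0,0],[0,0,-1],-1],[[0,0,0],[0,0,-1],-1],[[0,0,0],[0,0,-1],-1],[[0,0,0],[0,0,-1],-1]]' 100
python3 -c "
from h import *
to(505.8,-180.5,150,175)"
```

```text
[0.46719507 0.25822876 0.0734286 ] [0.46080313 0.00807978 0.07366254]
[[0.46983499 0.256013   0.0703    ]
 [0.46527102 0.00501654 0.0703    ]] [[0.51071097 0.07123239 0.0163    ]
 [0.51198471 0.19255223 0.0163    ]
 [0.42411653 0.19344532 0.0163    ]
 [0.42200995 0.07346432 0.0163    ]]
t 0.1 turn [-0.000e+00 -2.000e-02 -2.536e+01] shift after turn [-251.2  372.2   54.8] shift now [ 395.9 -211.6   55.3] F [-0.  -0.4  0.1] w 85.5 g 0 q6 -0.12
clock: 2.6
position: [0.2232, -0.5295, 0.2051]
ee_rot: [-0.0, 0.317, 0.948, 0.0]
contact_force: [0.2, 0.8, -0.7]
width: 0.0854
gripper_force: 0.0
t 2.6 turn [ 0.01 -0.01 -5.33] shift after turn [-251.1  372.3   55.1] shift now [-16.1 448.8  55.4] F [ 0.2  0.8 -0.7] w 85.4 g 0 q6 -2.22
```

```bash
python3 -m handwheel '[[[-1.8,45,0],[0,0,0],-1],[[-1.8,45,0],[0,0,0],-1],[[-1.8,45,0],[0,0,0],-1],[[-1.8,45,0],[0,0,0],-1],[[-1.8,45,0],[0,0,0],-1],[[-1.8,45,0],[0,0,0],-1],[[-1.8,45,0],[0,0,0],-1],[[-1.8,45,0],[0,0,0],-1],[[-1.8,45,0],[0,0,0],-1],[[0,44,0],[0,0,0],-1],[[0,0,0],[0,0,-1],-1],[[0,0,0],[0,0,-1],-1],[[0,0,0],[0,0,-1],-1],[[0,0,0],[0,0,-1],-1],[[0,0,0],[0,0,-1],-1],[[0,0,0],[0,0,-0.33],-1],[[0,0,0],[0,0,0],-1]]'
python3 -c "
from h import *
to(505.8,-180.5,90,175)
crop(img('top'),385,170,150,140,4,'over')"
```

```text
clock: 4.72
position: [0.5072, -0.1818, 0.2054]
ee_rot: [-0.0, 0.046, 0.999, 0.0]
contact_force: [0.4, 0.7, -0.2]
width: 0.0851
gripper_force: 0.0
t 4.72 turn [ 0.   -0.   -0.04] shift after turn [  1.5   1.1 115.4] shift now [  1.4   1.1 115.4] F [ 0.4  0.7 -0.2] w 85.1 g 0 q6 -1.95
```

View pics/over.png

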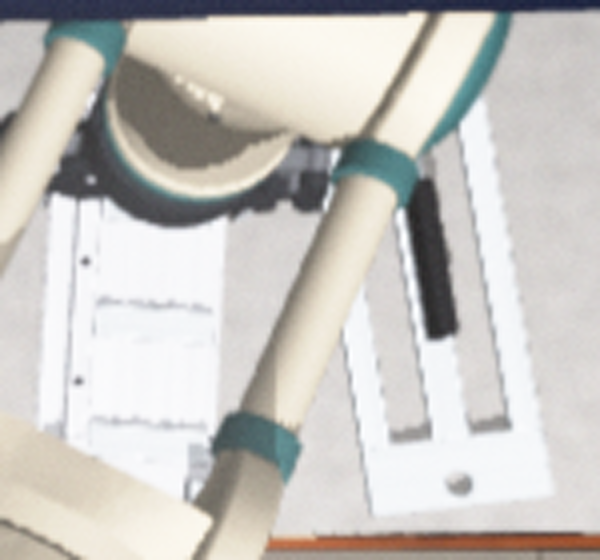

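The arm hides the gripper from the top camera, so I'll descend on the calculated pose and close.

```bash
python3 -m handwheel '[[[1.5,1.1,30],[0,0,0],-1],[[0,0,30],[0,0,0],-1],[[0,0,30],[0,0,0],-1],[[0,0,30],[0,0,0],-1],[[0,0,20],[0,0,0],-1],[[0,0,20],[0,0,0],-1],[[0,0,15],[0,0,0],-1],[[0,0,10],[0,0,0],-1],[[0,0,6],[0,0,0],-1],[[0,0,0],[0,0,0],-1],[[0,0,0],[0,0,0],1],[[0,0,0],[0,0,0],1],[[0,0,0],[0,0,0],1],[[0,0,0],[0,0,0],1],[[0,0,0],[0,0,0],1],[[0,0,0],[0,0,0],1],[[0,0,0],[0,0,0],1],[[0,0,0],[0,0,0],1]]' 100
python3 -c "
from h import *
to(505.8,-180.5,14,175)"
```

```text
clock: 7.02
position: [0.506, -0.1806, 0.0146]
ee_rot: [0.0, 0.045, 0.999, -0.0]
contact_force: [0.1, -0.3, 0.1]
width: 0.0
gripper_force: 0.0
t 7.03 turn [-0.    0.   -0.03] shift after turn [0.2 0.1 0.6] shift now [0.2 0.1 0.6] F [ 0.1 -0.3  0.1] w 0.0 g 0 q6 -1.95
```

```bash
python3 -c "
from h import *
crop(img('scene'),320,170,140,100,5,'sc1')
q=[[.5058,-.1805,.032],[.506,-.1806,.0146],[.6276,-.2212,.01],[.3788,-.1995,.01]]
print((proj('scene',q)-[320,170])*5)
print((proj('top',q)-[385,170])*4)"
```

```text
[[283.49879196 268.70939487]
 [280.78289087 295.59785464]
 [144.70461319 195.9867749 ]
 [503.80776718 376.58525045]]
[[ 84.20652356 260.44601408]
 [ 81.08320904 264.69623739]
 [144.58277728  58.47149899]
 [120.45511962 487.42154396]]
```

View pics/sc1.png

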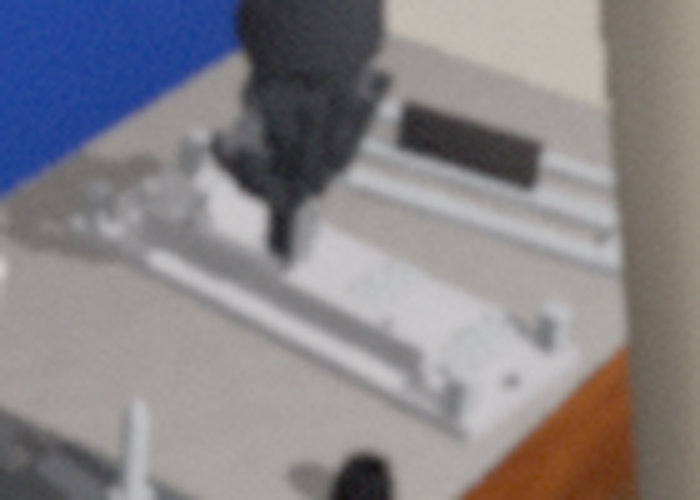

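The gripper is fully shut and the tips look to be behind the fence. I'll lift and compare before and after.

```bash
python3 -m handwheel '[[[0,0,-20],[0,0,0],1],[[0,0,-40],[0,0,0],1],[[0,0,-40],[0,0,0],1],[[0,0,-40],[0,0,0],-1],[[0,0,-30],[0,0,0],-1],[[0,-60,0],[0,0,0],-1],[[0,-60,0],[0,0,0],-1],[[0,-60,0],[0,0,0],-1],[[0,-60,0],[0,0,0],-1],[[0,0,0],[0,0,0],-1]]'
python3 -c "
from h import *
s0=cv2.imread('pics/scene0.png');s=img('scene');t0=cv2.imread('pics/top0.png');t=img('top')
cv2.imwrite('pics/scene2.png',s);cv2.imwrite('pics/top2.png',t)
k=lambda im,x,y,w,h:cv2.resize(im[y:y+h,x:x+w],None,fx=4,fy=4,interpolation=cv2.INTER_CUBIC)
a=np.hstack([k(s0,325,185,100,72),k(s,325,185,100,72)]);b=np.hstack([k(t0,385,172,100,75)[:,:400],k(t,385,172,100,75)])
cv2.imwrite('pics/cmp.png',np.vstack([a,b]))"
```

```text
clock: 8.32
position: [0.4833, -0.4242, 0.1836]
ee_rot: [-0.0, 0.047, 0.999, -0.001]
contact_force: [-0.3, 0.3, 0.3]
width: 0.0855
gripper_force: 0.0
```

View pics/cmp.png

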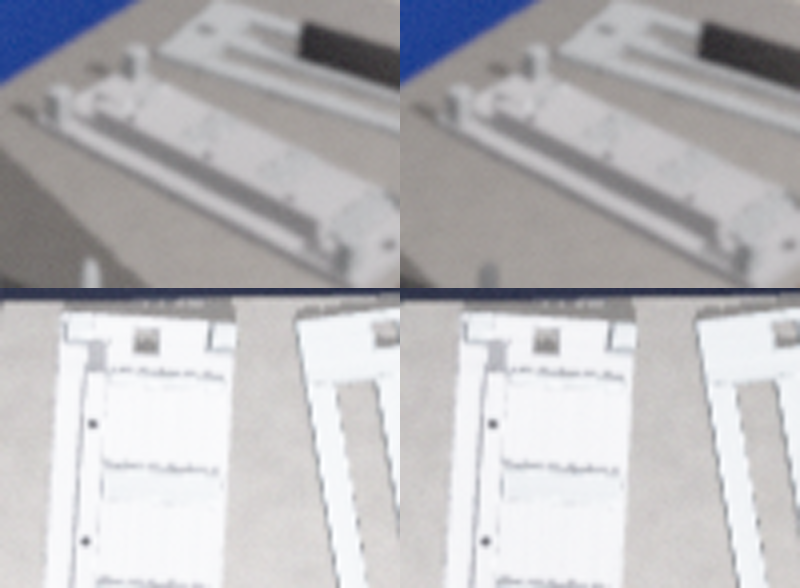

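Nothing moved, so the fingertips closed above the fence. I'll check where the tips really are relative to the reported TCP.

```bash
python3 -m handwheel '[[[0,200e-1,0],[0,0,0],1],[[0,60,0],[0,0,0],1],[[0,60,0],[0,0,0],1],[[0,60,0],[0,0,0],1],[[0,60,0],[0,0,0],1],[[0,0,0],[0,0,0],1],[[0,0,0],[0,0,0],1],[[0,0,0],[0,0,0],1]]'
python3 -c "
from h import *
s=readout.get_state();p=s['position'];print(p,s['width'])
im=img('scene')
u=proj('scene',[p,p+[0,0,.019]]);x,y=(u[0]-[50,60]).astype(int)
print((u-[x,y])*6)
crop(im,x,y,100,100,6,'tip')
im=img('top');u=proj('top',[p]);print(u)
"
```

```text
clock: 9.43
position: [0.5076, -0.1611, 0.1848]
ee_rot: [0.0, 0.045, 0.999, -0.0]
contact_force: [-0.9, -0.8, -0.5]
width: 0.0002
gripper_force: 0.0
[ 0.50762698 -0.16107729  0.18475636] 0.00017980829569112257
[[302.35345869 364.6310321 ]
 [305.82827993 322.82584111]]
[[404.50634836 222.72039283]]
```

View pics/tip.png

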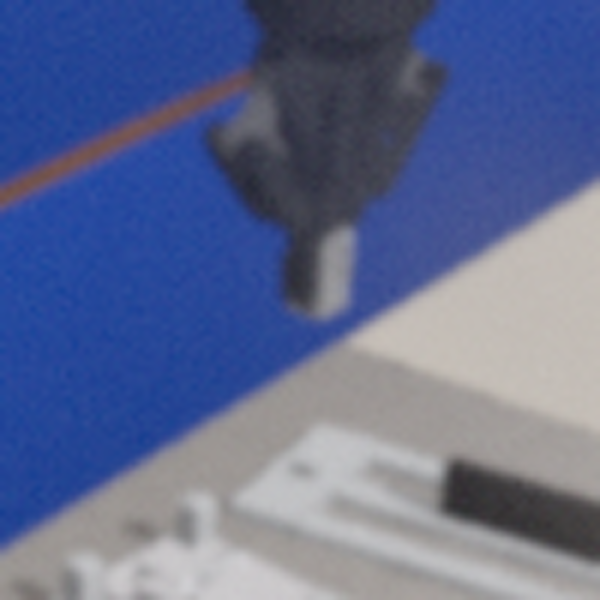

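```bash
python3 -m handwheel '[[[0,55,0],[0,0,0],1],[[0,0,40],[0,0,0],1],[[0,0,40],[0,0,0],1],[[0,0,40],[0,0,0],1],[[0,0,30],[0,0,0],1],[[0,0,15],[0,0,0],1],[[0,0,10],[0,0,0],1],[[0,0,6],[0,0,0],1],[[0,0,0],[0,0,0],1]]' | grep -E "pos|force"
for i in 1 2 3 4 5 6 7 8 ; do :; done
python3 -m handwheel '[[[0,0,1.5],[0,0,0],1],[[0,0,1.5],[0,0,0],1],[[0,0,0],[0,0,0],1]]' | grep -E "pos|contact"
python3 -m handwheel '[[[0,0,1.5],[0,0,0],1],[[0,0,1.5],[0,0,0],1],[[0,0,0],[0,0,0],1]]' | grep -E "pos|contact"
python3 -m handwheel '[[[0,0,1.5],[0,0,0],1],[[0,0,1.5],[0,0,0],1],[[0,0,0],[0,0,0],1]]' | grep -E "pos|contact"
```

```text
position: [0.5131, -0.1061, 0.0039]
contact_force: [0.1, -0.5, -0.4]
gripper_force: 0.0
position: [0.5128, -0.1059, 0.0008]
contact_force: [0.5, 0.3, 1.4]
position: [0.5126, -0.1059, -0.0026]
contact_force: [-0.7, -0.7, 0.5]
position: [0.5126, -0.1059, -0.0056]
contact_force: [0.7, 1.4, -1.1]
```

```bash

python3 -m handwheel '[[[0,0,2],[0,0,0],1],[[0,0,2],[0,0,0],1],[[0,0,0],[0,0,0],1]]' | grep -E "pos|contact"
python3 -m handwheel '[[[0,0,2],[0,0,0],1],[[0,0,0],[0,0,0],1]]' | grep -E "pos|contact"
python3 -m handwheel '[[[0,0,2],[0,0,0],1],[[0,0,0],[0,0,0],1]]' | grep -E "pos|contact"
python3 -m handwheel '[[[0,0,1.5],[0,0,0],1],[[0,0,0],[0,0,0],1]]' | grep -E "pos|contact"
python3 -m handwheel '[[[0,0,1.5],[0,0,0],1],[[0,0,0],[0,0,0],1]]' | grep -E "pos|contact"
```

```text
position: [0.5125, -0.1058, -0.0096]
contact_force: [-0.1, 0.0, 0.2]
position: [0.5126, -0.1059, -0.0115]
contact_force: [0.4, 0.8, 0.3]
position: [0.5126, -0.1059, -0.0135]
contact_force: [-0.3, -0.3, 0.2]
position: [0.5126, -0.1059, -0.015]
contact_force: [-0.2, 0.0, 0.4]
position: [0.5127, -0.1059, -0.0165]
contact_force: [-0.4, 0.4, 0.1]
```

```bash

python3 -m handwheel '[[[0,0,1.5],[0,0,0],1],[[0,0,0],[0,0,0],1]]' | grep -E "pos|contact"
python3 -m handwheel '[[[0,0,1],[0,0,0],1],[[0,0,0],[0,0,0],1]]' | grep -E "pos|contact"
python3 -m handwheel '[[[0,0,1],[0,0,0],1],[[0,0,0],[0,0,0],1]]' | grep -E "pos|contact"
python3 -m handwheel '[[[0,0,1],[0,0,0],1],[[0,0,0],[0,0,0],1]]' | grep -E "pos|contact"
python3 -m handwheel '[[[0,0,1],[0,0,0],1],[[0,0,0],[0,0,0],1]]' | grep -E "pos|contact"
```

```text
position: [0.5126, -0.1059, -0.018]
contact_force: [0.1, -0.1, 0.0]
position: [0.5126, -0.1059, -0.019]
contact_force: [0.4, 0.1, -0.5]
position: [0.5126, -0.1059, -0.02]
contact_force: [-0.9, 0.1, 0.8]
position: [0.5127, -0.1059, -0.021]
contact_force: [0.3, -0.6, -0.2]
position: [0.5126, -0.1059, -0.022]
contact_force: [-1.2, 0.3, -0.8]
```

```bash

for k in a; do python3 -m handwheel '[[[0,0,1],[0,0,0],1],[[0,0,0],[0,0,0],1]]' | grep -E "pos|contact"; done
python3 -m handwheel '[[[0,0,1],[0,0,0],1],[[0,0,0],[0,0,0],1]]' | grep -E "pos|contact"
python3 -m handwheel '[[[0,0,1],[0,0,0],1],[[0,0,0],[0,0,0],1]]' | grep -E "pos|contact"
python3 -c "
from h import *
s=readout.get_state();p=s['position']
im=img('scene')
u=proj('scene',[p,p+[0,0,.019],p*[1,1,0]]);x,y=(u[0]-[50,60]).astype(int)
print((u-[x,y])*6)
crop(im,x,y,100,100,6,'tip2')
"
```

```text
position: [0.5126, -0.1059, -0.023]
contact_force: [-0.4, -0.3, -0.1]
position: [0.5126, -0.1059, -0.024]
contact_force: [0.5, -0.2, -0.1]
position: [0.5126, -0.1059, -0.025]
contact_force: [0.1, 0.8, -0.2]
[[300.04015628 363.83507674]
 [302.40866213 328.92228295]
 [303.16079049 317.809738  ]]
```

View pics/tip2.png

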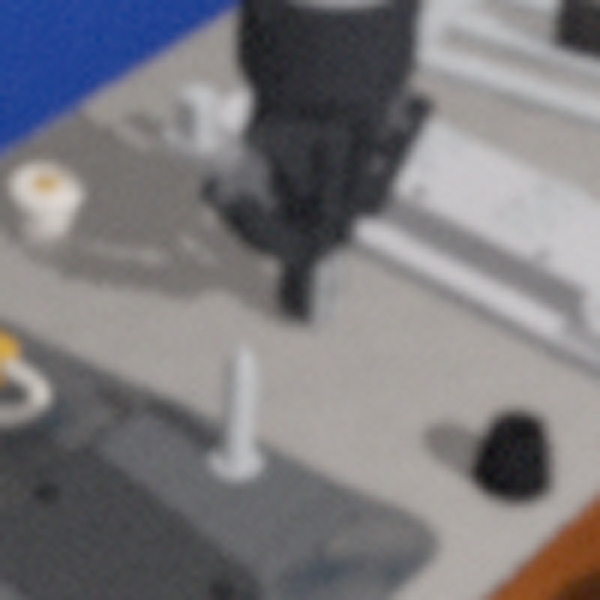

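The tip now appears at about (302,320), close to the tabletop, so the fingers end roughly 25+ mm short of the reported TCP. A few more small steps should find contact.

```bash

python3 -m handwheel '[[[0,0,1],[0,0,0],1],[[0,0,0],[0,0,0],1]]' | grep -E "pos|contact"
python3 -m handwheel '[[[0,0,1],[0,0,0],1],[[0,0,0],[0,0,0],1]]' | grep -E "pos|contact"
python3 -m handwheel '[[[0,0,1],[0,0,0],1],[[0,0,0],[0,0,0],1]]' | grep -E "pos|contact"
python3 -m handwheel '[[[0,0,1],[0,0,0],1],[[0,0,0],[0,0,0],1]]' | grep -E "pos|contact"
```

```text
position: [0.5128, -0.106, -0.0256]
contact_force: [-0.5, 0.3, 3.2]
position: [0.5128, -0.1059, -0.0257]
contact_force: [-2.2, 0.9, 10.3]
position: [0.5129, -0.1059, -0.0257]
contact_force: [-4.5, 1.5, 19.2]
position: [0.5129, -0.106, -0.0258]
contact_force: [-7.0, 2.2, 27.2]
```

Contact is at reported z = −25.6 mm, so shut tips sit 25.5 mm above the reported TCP. I'll re-grasp the fence with that correction.

```bash
python3 -m handwheel '[[[0,0,-40],[0,0,0],-1],[[0,0,-40],[0,0,0],-1],[[0,-37,0],[0,0,0],-1],[[0,-38,0],[0,0,0],-1],[[0,0,0],[0,0,0],-1],[[0,0,0],[0,0,0],-1]]' | grep -E "pos|contact"
python3 -c "
from h import *
to(505.8,-180.5,-13.5,175)"
```

```text
position: [0.5055, -0.1801, 0.0508]
contact_force: [0.4, 0.3, 0.5]
t 16.95 turn [ 0.01 -0.01 -0.03] shift after turn [-0.3 -0.4 64.3] shift now [-0.4 -0.5 64.3] F [0.4 0.3 0.5] w 85.7 g 0 q6 -1.95
```

```bash
python3 -m handwheel '[[[0,0,20],[0,0,0],-1],[[0,0,20],[0,0,0],-1],[[0,0,15],[0,0,0],-1],[[0,0,9],[0,0,0],-1],[[0,0,0],[0,0,0],-1],[[0,0,0],[0,0,0],1],[[0,0,0],[0,0,0],1],[[0,0,0],[0,0,0],1],[[0,0,0],[0,0,0],1],[[0,0,0],[0,0,0],1],[[0,0,0],[0,0,0],1],[[0,0,0],[0,0,0],1],[[0,0,0],[0,0,0],1]]' 100
python3 -m handwheel '[[[0,0,0],[0,0,0],1],[[0,0,-10],[0,0,0],1],[[0,0,-10],[0,0,0],1],[[0,0,0],[0,0,0],1]]'
```

```text
clock: 18.58
position: [0.5062, -0.1806, -0.0123]
ee_rot: [0.0, 0.045, 0.999, -0.0]
contact_force: [-0.5, 1.1, 5.4]
width: 0.0098
gripper_force: 98.7
clock: 19.08
position: [0.5066, -0.181, 0.0079]
ee_rot: [0.001, 0.045, 0.999, -0.0]
contact_force: [-0.5, -0.1, -3.7]
width: 0.0094
gripper_force: 98.1
```

```bash
python3 -m handwheel '[[[0,0,-20],[0,0,0],1],[[0,0,-30],[0,0,0],1],[[0,0,-30],[0,0,0],1],[[0,0,-10],[0,0,0],1],[[3.9,20,0],[0,0,0],1],[[3.9,30,0],[0,0,0],1],[[3.9,35,0],[0,0,0],1],[[3.9,35,0],[0,0,0],1],[[3.9,35,0],[0,0,0],1],[[3.9,35,0],[0,0,0],1],[[3.9,35,0],[0,0,0],1],[[3.9,35,0],[0,0,0],1],[[3.9,30,0],[0,0,0],1],[[3.9,20,0],[0,0,0],1],[[0,0,0],[0,0,0],1]]' 120 | grep -E "pos|force|width"
python3 -m handwheel '[[[0,0,0],[0,0,0.5],1],[[0,0,0],[0,0,0.8],1],[[0,0,0],[0,0,0.8],1],[[0,0,0],[0,0,0.8],1],[[0,0,0],[0,0,0.8],1],[[0,0,0],[0,0,0.8],1],[[0,0,0],[0,0,0.8],1],[[0,0,0],[0,0,0.8],1],[[0,0,0],[0,0,0.8],1],[[0,0,0],[0,0,0.8],1],[[0,0,0],[0,0,0.8],1],[[0,0,0],[0,0,0.8],1],[[0,0,0],[0,0,0.8],1],[[0,0,0],[0,0,0.8],1],[[0,0,0],[0,0,0.8],1],[[0,0,0],[0,0,0.8],1],[[0,0,0],[0,0,0.8],1],[[0,0,0],[0,0,0.8],1],[[0,0,0],[0,0,0.2],1],[[0,0,0],[0,0,0],1]]' | grep -E "pos|force|width"
python3 -c "
from h import *
to(494.8,133.3,70,89.2)
s=img('scene');t=img('top');cv2.imwrite('pics/s3.png',s);cv2.imwrite('pics/t3.png',t)
k=lambda im,x,y,w,h:cv2.resize(im[y:y+h,x:x+w],None,fx=4,fy=4,interpolation=cv2.INTER_CUBIC)
cv2.imwrite('pics/held.png',np.vstack([k(s,205,210,180,72),k(t,185,215,180,70)]))"
```

```text
position: [0.4926, 0.1336, 0.0954]
contact_force: [0.7, 0.2, -4.9]
width: 0.0091
gripper_force: 121.5
position: [0.4945, 0.1313, 0.0966]
contact_force: [-0.4, -0.4, -3.9]
width: 0.0091
gripper_force: 121.6
t 23.45 turn [-0.01  0.   -0.02] shift after turn [ 2.   0.2 26.6] shift now [ 2.   0.3 26.6] F [-0.4 -0.4 -3.9] w 9.1 g 122 q6 0.14
```

View pics/held.png

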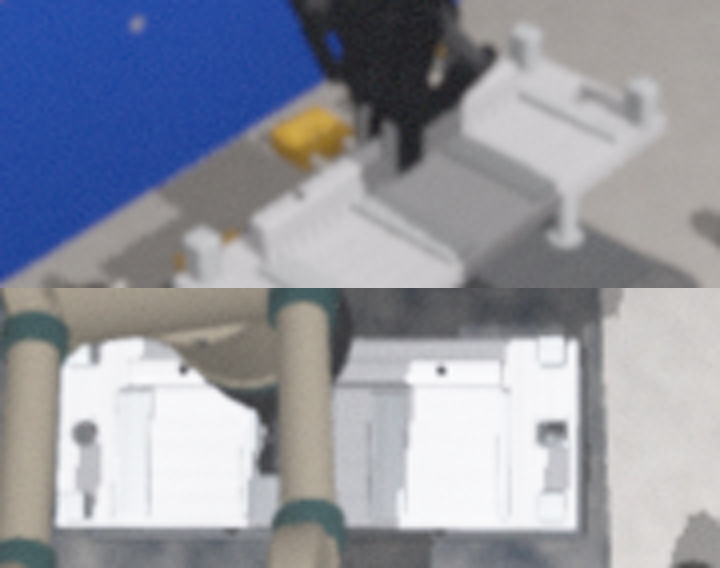

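Top view of the held plate: round hole ≈(206.2,251), slot ≈(323,251.5). Next is where those lie relative to the dowels.

```bash
python3 -c "
from h import *
f=lambda x,y:[(x+.5)/4-.5+185,(y-288+.5)/4-.5+215]
print(ray('top',[f(85,433),f(552,433)],.1189)*1000)
print(ray('top',[f(60,530),f(578,530)],.1189)*1000, 'corners near edge')
t=cv2.imread('pics/t3.png')
cv2.imwrite('pics/holes.png',np.hstack([cv2.resize(t[235:265,x:x+30],None,fx=13,fy=13,interpolation=cv2.INTER_CUBIC) for x in(192,308)]))"
```

```text
[[464.34008392 254.95915824 118.9       ]
 [461.29018544   5.20897305 118.9       ]]
[[412.57886462 267.13105195 118.9       ]
 [409.81935949  -8.07313788 118.9       ]] corners near edge
```

View pics/holes.png

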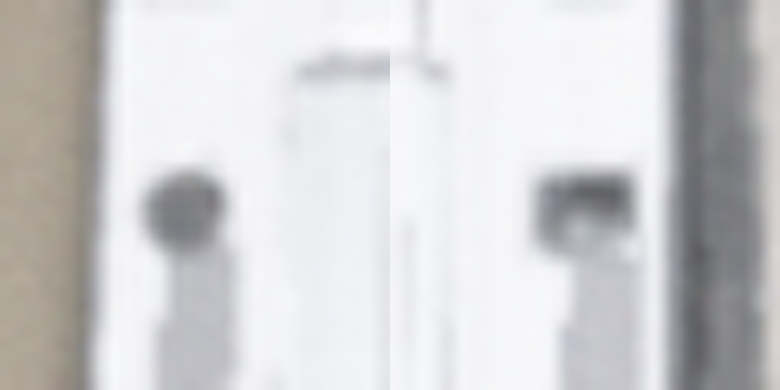

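```bash
python3 -m handwheel '[[[2.6,1,0],[0,0,0],1],[[0,0,10],[0,0,0],1],[[0,0,14],[0,0,0],1],[[0,0,8],[0,0,0],1],[[0,0,4],[0,0,0],1],[[0,0,0],[0,0,0],1]]' | grep -E "pos|contact"
python3 -m handwheel '[[[0,0,2],[0,0,0],1],[[0,0,2],[0,0,0],1],[[0,0,0],[0,0,0],1]]' | grep -E "pos|contact"
python3 -m handwheel '[[[0,0,2],[0,0,0],1],[[0,0,2],[0,0,0],1],[[0,0,0],[0,0,0],1]]' | grep -E "pos|contact"
python3 -m handwheel '[[[0,0,2],[0,0,0],1],[[0,0,0],[0,0,0],1]]' | grep -E "pos|contact"
```

```text
position: [0.4959, 0.1342, 0.0607]
contact_force: [0.1, -1.0, -4.4]
position: [0.4961, 0.1342, 0.0571]
contact_force: [0.4, 0.9, -3.5]
position: [0.4959, 0.1342, 0.0529]
contact_force: [0.5, -0.5, -4.3]
position: [0.4959, 0.1342, 0.0509]
contact_force: [0.5, -0.1, -4.8]
```

No contact 7 mm past the tips, so the plate is threaded. Continuing down.

```bash
python3 -m handwheel '[[[0,0,4],[0,0,0],1],[[0,0,4],[0,0,0],1],[[0,0,4],[0,0,0],1],[[0,0,0],[0,0,0],1]]' | grep -E "pos|contact"
python3 -m handwheel '[[[0,0,4],[0,0,0],1],[[0,0,4],[0,0,0],1],[[0,0,4],[0,0,0],1],[[0,0,0],[0,0,0],1]]' | grep -E "pos|contact"
python3 -m handwheel '[[[0,0,4],[0,0,0],1],[[0,0,4],[0,0,0],1],[[0,0,4],[0,0,0],1],[[0,0,0],[0,0,0],1]]' | grep -E "pos|contact"
```

```text
position: [0.4958, 0.1342, 0.0386]
contact_force: [0.3, -0.2, -4.4]
position: [0.4958, 0.1342, 0.0267]
contact_force: [-0.4, -0.7, -3.5]
position: [0.4958, 0.1342, 0.0147]
contact_force: [-0.5, -0.4, -4.5]
```

```bash
python3 -m handwheel '[[[0,0,4],[0,0,0],1],[[0,0,4],[0,0,0],1],[[0,0,0],[0,0,0],1]]' | grep -E "pos|contact"
python3 -m handwheel '[[[0,0,2],[0,0,0],1],[[0,0,2],[0,0,0],1],[[0,0,0],[0,0,0],1]]' | grep -E "pos|contact"
```

```text
position: [0.4958, 0.1342, 0.0067]
contact_force: [-0.6, -0.6, -5.8]
position: [0.4963, 0.1343, 0.0041]
contact_force: [-1.5, -0.6, 4.2]
```

Seated at the expected height. I'll release, lift, swing aside and look.

```bash
python3 -m handwheel '[[[0,0,0],[0,0,0],-1],[[0,0,0],[0,0,0],-1],[[0,0,0],[0,0,0],-1],[[0,0,0],[0,0,0],-1],[[0,0,-30],[0,0,0],-1],[[0,0,-40],[0,0,0],-1],[[0,0,-40],[0,0,0],-1],[[0,0,-40],[0,0,0],-1],[[-60,0,0],[0,0,0],-1],[[-60,0,0],[0,0,0],-1],[[-60,0,0],[0,0,0],-1],[[-60,0,0],[0,0,0],-1],[[-60,0,0],[0,0,0],-1],[[-60,0,0],[0,0,0],-1],[[0,0,0],[0,0,0],-1]]' 60| grep -E "pos|force"
python3 -c "
from h import *
t=img('top');cv2.imwrite('pics/t4.png',t);cv2.imwrite('pics/s4.png',img('scene'));crop(t,190,170,160,120,5,'seated')
m=cv2.inRange(cv2.cvtColor(t,cv2.COLOR_BGR2HSV),(12,110,90),(32,255,255))
for c in cv2.findContours(m,0,2)[0]:
    if 60<cv2.contourArea(c)<1500: print(cv2.contourArea(c),(ray('top',cv2.boxPoints(cv2.minAreaRect(c)),.0213)*1000).round(1).tolist())"
```

```text
position: [0.49, -0.2302, 0.1528]
contact_force: [-1.1, 1.4, -0.3]
gripper_force: 0.0
246.0 [[586.3, 184.3, 21.3], [623.5, 177.3, 21.3], [614.1, 135.1, 21.3], [577.1, 142.1, 21.3]]
70.5 [[637.8, 47.9, 21.3], [651.2, 46.0, 21.3], [644.9, 8.0, 21.3], [631.5, 10.0, 21.3]]
```

View pics/seated.png

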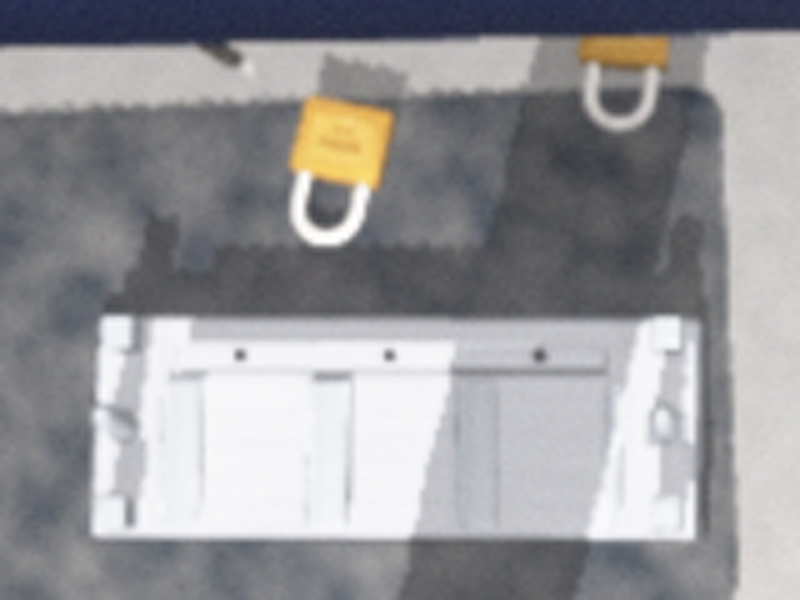

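The plate is seated with both dowels through. The left padlock is unchanged. The right one (~624,50 in the crop) was knocked about 55 mm toward the wall and its foot end is hidden from the top camera. I'll measure it and the wall from the scene view.

```bash
python3 -c "
from h import *
s=cv2.imread('pics/s4.png')
C=lambda x,y:[x/5-.5+235,y/5-.5+225]
print('wallbase scene',ray('scene',[C(5,185),C(150,95),C(295,5)],0)*1000)
print('wall edge top',ray('top',[[200,178],[315,177],[400,175.5]],0)*1000)
for z in(.1,.2,.3,.4): print(z,(ray('top',[[315,177]],z)*1000).round())
m=cv2.inRange(cv2.cvtColor(s,cv2.COLOR_BGR2HSV),(12,110,90),(32,255,255))
for c in cv2.findContours(m,0,2)[0]:
    if 60<cv2.contourArea(c)<1500:
        b=cv2.boundingRect(c);hull=cv2.approxPolyDP(c,2,True)[:,0]
        print(cv2.contourArea(c),b,hull.tolist());print((ray('scene',hull,.0213)*1000)[:,:2].round().tolist(),(ray('scene',hull,.0043)*1000)[:,:2].round().tolist())
k=lambda im,x,y,w,h,f:cv2.resize(im[y:y+h,x:x+w],None,fx=f,fy=f,interpolation=cv2.INTER_CUBIC)
"
```

```text
wallbase scene [[ 7.02353811e+02  1.48012352e+02 -1.11022302e-13]
 [ 7.02065284e+02  4.67319002e+01  0.00000000e+00]
 [ 7.01889585e+02 -6.56899398e+01  0.00000000e+00]]
wall edge top [[ 656.2183125   303.63618304    0.        ]
 [ 653.43504996   26.80389348    0.        ]
 [ 653.05065692 -173.98377048    0.        ]]
0.1 [[627.  22. 100.]]
0.2 [[601.  16. 200.]]
0.3 [[574.  11. 300.]]
0.4 [[548.   6. 400.]]
128.5 (416, 346, 19, 36) [[428, 346], [421, 354], [420, 351], [416, 351], [423, 356], [422, 361], [425, 357], [427, 361], [424, 360], [424, 363], [428, 362], [431, 366], [429, 368], [432, 376], [429, 372], [426, 374], [430, 377], [422, 379], [424, 381], [431, 378], [434, 368], [428, 354]]
[[189.0, 104.0], [189.0, 131.0], [195.0, 126.0], [201.0, 131.0], [184.0, 133.0], [179.0, 145.0], [179.0, 133.0], [171.0, 139.0], [177.0, 141.0], [173.0, 147.0], [169.0, 140.0], [159.0, 145.0], [160.0, 152.0], [146.0, 165.0], [155.0, 160.0], [157.0, 168.0], [148.0, 169.0], [157.0, 183.0], [152.0, 184.0], [145.0, 170.0], [153.0, 146.0], [179.0, 123.0]] [[195.0, 89.0], [195.0, 117.0], [201.0, 111.0]
[... 712 characters left out ...]
56.5 (273, 237, 19, 15) [[291, 241], [282, 237], [275, 241], [273, 246], [281, 251], [283, 247], [288, 248]]
[[636.0, 15.0], [666.0, 17.0], [667.0, 42.0], [656.0, 61.0], [626.0, 63.0], [634.0, 47.0], [621.0, 42.0]] [[653.0, -2.0], [683.0, -0.0], [685.0, 25.0], [673.0, 44.0], [642.0, 47.0], [650.0, 31.0], [637.0, 26.0]]
176.0 (18, 114, 68, 25) [[85, 115], [18, 137], [22, 138]]
[[1967.0, -100.0], [1972.0, 198.0], [1945.0, 191.0]] [[2016.0, -121.0], [2021.0, 185.0], [1993.0, 178.0]]
92.5 (117, 90, 47, 17) [[163, 90], [119, 103], [117, 106], [161, 93]]
[[1978.0, -517.0], [1983.0, -278.0], [1952.0, -250.0], [1945.0, -483.0]] [[2027.0, -548.0], [2033.0, -303.0], [2001.0, -274.0], [1994.0, -513.0]]
```

```bash
python3 -c "
from h import *
t=cv2.imread('pics/top0.png');s=cv2.imread('pics/scene0.png')
print('top col 300 BGR rows');
for r in range(0,186,4): print(r,t[r,296:304].mean(0).round().astype(int).tolist(),end=' ')
print()
def onx(n,uv,X):
    a=ray(n,[uv],0.)[0];b=ray(n,[uv],.3)[0];return a+(b-a)*(X-a[0])/(b[0]-a[0])
c=250
print('scene col',c)
for r in range(100,262,3): print(r,s[r,c-2:c+2].mean(0).round().astype(int).tolist(),end=' ')
print()
for X in(.636,.66,.70): print(X,[ (r,onx('scene',[c,r],X).round(3).tolist(),proj('top',onx('scene',[c,r],X)).round().tolist()) for r in(150,180,200,250)])
for n in('scene',):
    p=vision.camera_params(n);print(-cv2.Rodrigues(p['rvec'])[0].T@p['tvec'])
"
```

```text
top col 300 BGR rows
0 [62, 34, 25] 4 [63, 34, 26] 8 [64, 35, 26] 12 [64, 34, 26] 16 [64, 35, 25] 20 [64, 35, 26] 24 [62, 34, 26] 28 [63, 35, 26] 32 [62, 34, 26] 36 [62, 33, 26] 40 [62, 34, 27] 44 [64, 35, 29] 48 [64, 34, 27] 52 [65, 35, 27] 56 [64, 35, 27] 60 [66, 37, 29] 64 [64, 35, 27] 68 [64, 35, 28] 72 [64, 35, 28] 76 [63, 35, 26] 80 [64, 36, 28] 84 [63, 35, 28] 88 [64, 36, 28] 92 [63, 35, 26] 96 [65, 35, 28] 100 [64, 34, 26] 104 [64, 34, 27] 108 [61, 34, 26] 112 [65, 38, 31] 116 [62, 34, 28] 120 [62, 35, 27] 124 [62, 37, 29] 128 [64, 37, 29] 132 [65, 38, 32] 136 [64, 39, 32] 140 [62, 38, 31] 144 [63, 38, 31] 148 [64, 39, 34] 152 [65, 40, 36] 156 [64, 40, 34] 160 [65, 40, 37] 164 [70, 44, 39] 168 [80, 49, 42] 172 [72, 46, 40] 176 [80, 61, 59] 180 [192, 194, 198] 184 [191, 193, 197] 
scene col 250
100 [179, 183, 188] 103 [173, 177, 182] 106 [171, 174, 179] 109 [163, 167, 171] 112 [154, 157, 162] 115 [146, 149, 153] 118 [70, 67, 69] 121 [143, 64, 34] 124 [157, 71, 38] 127 [156, 72, 37] 130 [155, 71, 35] 133 [154, 71, 34] 136 [154, 70, 39] 139 [153, 69, 36] 142 [153, 70, 37] 145 [1
[... 615 characters left out ...]
 66, 29] 250 [146, 68, 38] 253 [148, 119, 115] 256 [144, 146, 150] 259 [144, 147, 152] 
0.636 [(150, [0.636, 0.129, 0.312], [[250.0, 144.0]]), (180, [0.636, 0.135, 0.245], [[253.0, 155.0]]), (200, [0.636, 0.14, 0.198], [[254.0, 161.0]]), (250, [0.636, 0.154, 0.07], [[257.0, 178.0]])]
0.66 [(150, [0.66, 0.108, 0.298], [[263.0, 133.0]]), (180, [0.66, 0.114, 0.229], [[265.0, 145.0]]), (200, [0.66, 0.119, 0.18], [[266.0, 153.0]]), (250, [0.66, 0.133, 0.048], [[268.0, 170.0]])]
0.7 [(150, [0.7, 0.072, 0.274], [[283.0, 117.0]]), (180, [0.7, 0.08, 0.201], [[284.0, 130.0]]), (200, [0.7, 0.085, 0.149], [[284.0, 138.0]]), (250, [0.7, 0.1, 0.01], [[284.0, 158.0]])]
[-0.0428629   0.7250737   0.71548116]
```

```bash
python3 -m handwheel '[[[0,0,0],[0,0,-1],-1],[[0,0,0],[0,0,-1],-1],[[0,0,0],[0,0,-1],-1],[[0,0,0],[0,0,-1],-1],[[0,0,0],[0,0,-1],-1],[[0,0,0],[0,0,-1],-1],[[0,0,0],[0,0,-1],-1],[[0,0,0],[0,0,-1],-1],[[0,0,0],[0,0,-1],-1],[[0,0,0],[0,0,-1],-1],[[0,0,0],[0,0,-1],-1],[[0,0,0],[0,0,-1],-1],[[0,0,0],[0,0,-1],-1],[[0,0,0],[0,0,-0.2],-1],[[0,0,0],[0,0,0],-1]]' 60| grep -E "pos|contact"
python3 -c "
from h import *
to(597,160,60,168.5)
for z in(.3,.4,.5,.6,.7,.8): print(z,proj('scene',[.653-.265*z,.05,z]).round())"
```

```text
position: [0.49, -0.2246, 0.1532]
contact_force: [0.8, 1.7, -0.2]
t 31.4 turn [ 0.   -0.   -0.04] shift after turn [-28.1 398.2  93.2] shift now [-26.4 398.3  93.2] F [ 0.8  1.7 -0.2] w 85.3 g 0 q6 -1.92
0.3 [[298. 151.]]
0.4 [[307. 108.]]
0.5 [[318.  59.]]
0.6 [[330.   3.]]
0.7 [[345. -61.]]
0.8 [[ 361. -132.]]
```

```bash
python3 -m handwheel '[[[-2.6,30,0],[0,0,0],-1],[[-2.6,42,0],[0,0,0],-1],[[-2.6,42,0],[0,0,0],-1],[[-2.6,42,5],[0,0,0],-1],[[-2.6,42,10],[0,0,0],-1],[[-2.6,42,10],[0,0,0],-1],[[-2.6,42,10],[0,0,0],-1],[[-2.6,42,10],[0,0,0],-1],[[-2.6,42,10],[0,0,0],-1],[[-2.7,32,10],[0,0,0],-1],[[0,0,10],[0,0,0],-1],[[0,0,10],[0,0,0],-1],[[0,0,8],[0,0,0],-1],[[0,0,0],[0,0,0],-1]]' 60| grep -E "pos|contact"
python3 -c "
from h import *
to(597,160,-18,168.5)"
```

```text
position: [0.596, 0.1576, 0.0594]
contact_force: [-0.2, 0.8, -0.5]
t 33.15 turn [-0.01 -0.01 -0.06] shift after turn [-0.5  2.6 77.4] shift now [-0.6  2.7 77.4] F [-0.2  0.8 -0.5] w 85.6 g 0 q6 -1.22
```

Careful descent, then close on padlock a.

```bash
python3 -m handwheel '[[[-0.6,2.7,15],[0,0,0],-1],[[0,0,15],[0,0,0],-1],[[0,0,12],[0,0,0],-1],[[0,0,0],[0,0,0],-1]]' | grep -E "pos|contact"
python3 -m handwheel '[[[0,0,8],[0,0,0],-1],[[0,0,8],[0,0,0],-1],[[0,0,5],[0,0,0],-1],[[0,0,0],[0,0,0],-1]]' | grep -E "pos|contact"
python3 -m handwheel '[[[0,0,5],[0,0,0],-1],[[0,0,5],[0,0,0],-1],[[0,0,4],[0,0,0],-1],[[0,0,0],[0,0,0],-1]]' | grep -E "pos|contact"
python3 -m handwheel '[[[0,0,0],[0,0,0],1],[[0,0,0],[0,0,0],1],[[0,0,0],[0,0,0],1],[[0,0,0],[0,0,0],1],[[0,0,0],[0,0,0],1],[[0,0,0],[0,0,0],1],[[0,0,0],[0,0,0],1]]' 60| grep -E "pos|force|width|rot"
```

```text
position: [0.5967, 0.1609, 0.0164]
contact_force: [-0.8, -0.4, -0.3]
position: [0.5975, 0.161, -0.0034]
contact_force: [-0.1, -0.6, 0.0]
position: [0.5976, 0.161, -0.0174]
contact_force: [-0.5, -0.1, 0.1]
position: [0.5985, 0.1612, -0.0163]
ee_rot: [0.001, 0.103, 0.995, 0.0]
contact_force: [-0.7, 0.1, 5.0]
width: 0.0399
gripper_force: 61.7
```

```bash
python3 -m handwheel '[[[0,0,-10],[0,0,0],1],[[0,0,-20],[0,0,0],1],[[0,0,-25],[0,0,0],1],[[0,0,-15],[0,0,0],1],[[0,0,0],[0,0,0],1]]' | grep -E "pos|force|width"
cat >> h.py <<'E'
PY=-0.8; PC=np.array([466.3,134.0])
def plate(px,py):
    a=np.radians(PY);return PC+np.array([px*np.cos(a)-py*np.sin(a),px*np.sin(a)+py*np.cos(a)])
E
python3 -c "
from h import *
B=lambda x,y:[(x+.5)/5-.5+190,(y+.5)/5-.5+170]
print(ray('top',[B(240,355),B(390,355),B(540,355)],.0483)*1000,ray('top',[B(94,538),B(695,538)],.0263)*1000)
print([plate(30,y) for y in(68,0,-68)],[plate(-50,y) for y in(138,-138)])
x,y=plate(-2,64);print(x,y);to(x,y,50,179.2)
"
```

```text
position: [0.5985, 0.1612, 0.0541]
contact_force: [0.4, 0.5, -1.8]
width: 0.0404
gripper_force: 60.9
[[495.92547803 200.81366893  48.3       ]
 [495.0258413  132.39348866  48.3       ]
 [494.13143153  64.33119071  48.3       ]] [[415.27333541 271.2788501   26.3       ]
 [412.56913883  -4.2130389   26.3       ]]
[array([497.24650398, 201.57450622]), array([496.29707572, 133.58113459]), array([495.34764746,  65.58776296])] [array([418.23165469, 272.68465733]), array([414.37809291,  -3.2884393 ])]
465.1937744936867 198.02168589727376
t 36.15 turn [ 0.    0.02 -1.83] shift after turn [133.8  34.9   4.1] shift now [138.    8.8   3.8] F [ 0.4  0.5 -1.8] w 40.4 g 61 q6 -1.21
```

```bash
python3 -m handwheel '[[[0,0,-10],[0,0,-0.9],1],[[0,0,0],[0,0,-0.93],1],[[15,4,0],[0,0,0],1],[[25,6,0],[0,0,0],1],[[25,7,0],[0,0,0],1],[[25,7,0],[0,0,0],1],[[25,7,0],[0,0,0],1],[[18.8,3.9,0],[0,0,0],1],[[0,0,0],[0,0,0],1],[[0,0,10],[0,0,0],1],[[0,0,10],[0,0,0],1],[[0,0,10],[0,0,0],1],[[0,0,10],[0,0,0],1],[[0,0,0],[0,0,0],1]]' | grep -E "pos|contact"
python3 -c "
from h import *
x,y=plate(-2,64);to(x,y,5.7,179.2)"
```

```text
position: [0.4638, 0.1975, 0.0219]
contact_force: [0.4, -0.7, -2.0]
t 37.9 turn [-0.01 -0.02 -0.  ] shift after turn [-1.3  0.5 16.2] shift now [-1.4  0.6 16.2] F [ 0.4 -0.7 -2. ] w 40.1 g 61 q6 -1.29
```

```bash
python3 -m handwheel '[[[-1.4,0.6,5],[0,0,0],1],[[0,0,5],[0,0,0],1],[[0,0,3],[0,0,0],1],[[0,0,0],[0,0,0],1]]' | grep -E "pos|contact"
python3 -m handwheel '[[[0,0,1.5],[0,0,0],1],[[0,0,0],[0,0,0],1]]' | grep -E "pos|contact"
python3 -m handwheel '[[[0,0,1.5],[0,0,0],1],[[0,0,0],[0,0,0],1]]' | grep -E "pos|contact"
```

```text
position: [0.4658, 0.1984, 0.0099]
contact_force: [-0.2, -0.2, -1.4]
position: [0.466, 0.1984, 0.0086]
contact_force: [1.0, -0.2, -2.8]
position: [0.4659, 0.1984, 0.007]
contact_force: [-0.2, 0.2, -2.5]
```

```bash
python3 -m handwheel '[[[0,0,1],[0,0,0],1],[[0,0,0],[0,0,0],1]]' | grep -E "pos|contact"
python3 -m handwheel '[[[0,0,1],[0,0,0],1],[[0,0,0],[0,0,0],1]]' | grep -E "pos|contact"
python3 -m handwheel '[[[0,0,0.7],[0,0,0],1],[[0,0,0],[0,0,0],1]]' | grep -E "pos|contact"
```

```text
position: [0.4659, 0.1984, 0.006]
contact_force: [0.2, -0.4, -1.7]
position: [0.4661, 0.1985, 0.0057]
contact_force: [-1.8, -0.2, 5.1]
position: [0.4661, 0.1985, 0.0056]
contact_force: [-3.0, -1.0, 11.2]
```

On the plate at the predicted height. Slide toward the fence (tool −x) until the force rises.

```bash
python3 -m handwheel '[[[-1,0,-0.9],[0,0,0],1],[[-1.5,0,0],[0,0,0],1],[[-1.5,0,0],[0,0,0],1],[[0,0,0],[0,0,0],1]]' | grep -E "pos|contact"
python3 -m handwheel '[[[-1,0,0],[0,0,0],1],[[0,0,0],[0,0,0],1]]' | grep -E "pos|contact"
python3 -m handwheel '[[[-1,0,0],[0,0,0],1],[[0,0,0],[0,0,0],1]]' | grep -E "pos|contact"
python3 -m handwheel '[[[-1,0,0],[0,0,0],1],[[0,0,0],[0,0,0],1]]' | grep -E "pos|contact"
```

```text
position: [0.4665, 0.1984, 0.0056]
contact_force: [-8.2, 0.4, 12.4]
position: [0.4665, 0.1984, 0.0056]
contact_force: [-9.2, 2.1, 14.3]
position: [0.4681, 0.1983, 0.0056]
contact_force: [-8.3, 0.4, 12.5]
position: [0.4681, 0.1983, 0.0056]
contact_force: [-9.9, 1.7, 14.9]
```

```bash
python3 -m handwheel '[[[-1,0,-1.5],[0,0,0],1],[[0,0,0],[0,0,0],1]]' | grep -E "pos|contact"
python3 -m handwheel '[[[-1.5,0,0],[0,0,0],1],[[0,0,0],[0,0,0],1]]' | grep -E "pos|contact"
python3 -m handwheel '[[[-1.5,0,0],[0,0,0],1],[[0,0,0],[0,0,0],1]]' | grep -E "pos|contact"
```

```text
position: [0.4702, 0.1982, 0.0058]
contact_force: [-6.2, 1.3, 1.0]
position: [0.4701, 0.1982, 0.0058]
contact_force: [-7.6, 1.9, 4.4]
position: [0.4701, 0.1982, 0.0057]
contact_force: [-12.3, 2.5, 7.4]
```

```bash
python3 -m handwheel '[[[0,2,0],[0,0,0],1],[[0,1.5,0],[0,0,0],1],[[0,0,0],[0,0,0],1]]' | grep -E "pos|contact"
python3 -m handwheel '[[[0,1,0],[0,0,0],1],[[0,0,0],[0,0,0],1]]' | grep -E "pos|contact"
python3 -m handwheel '[[[0,1,0],[0,0,0],1],[[0,0,0],[0,0,0],1]]' | grep -E "pos|contact"
python3 -m handwheel '[[[0,1,0],[0,0,0],1],[[0,0,0],[0,0,0],1]]' | grep -E "pos|contact"
```

```text
position: [0.4703, 0.1986, 0.0057]
contact_force: [-10.3, -7.4, 8.3]
position: [0.4703, 0.1988, 0.0058]
contact_force: [-10.0, -10.5, 8.9]
position: [0.4703, 0.1994, 0.0058]
contact_force: [-10.0, -12.5, 10.0]
position: [0.4703, 0.2003, 0.0058]
contact_force: [-9.2, -11.7, 9.6]
```

```bash
python3 -m handwheel '[[[0.4,1,-0.8],[0,0,0],1],[[0,0,0],[0,0,0],1]]' | grep -E "pos|contact"
python3 -m handwheel '[[[0,1,0],[0,0,0],1],[[0,0,0],[0,0,0],1]]' | grep -E "pos|contact"
python3 -m handwheel '[[[0,1,0],[0,0,0],1],[[0,0,0],[0,0,0],1]]' | grep -E "pos|contact"
python3 -m handwheel '[[[0,1,0],[0,0,0],1],[[0,0,0],[0,0,0],1]]' | grep -E "pos|contact"
```

```text
position: [0.4704, 0.2024, 0.0059]
contact_force: [-8.2, -7.0, 2.9]
position: [0.4704, 0.2025, 0.0059]
contact_force: [-8.9, -9.4, 4.0]
position: [0.4704, 0.2026, 0.006]
contact_force: [-7.4, -13.2, 4.9]
position: [0.4704, 0.2028, 0.006]
contact_force: [-7.3, -16.3, 5.0]
```

```bash
python3 -m handwheel '[[[-1.2,0.7,-0.5],[0,0,0],1],[[0,0,0],[0,0,0],1]]' | grep -E "pos|contact"
python3 -m handwheel '[[[0,0,0],[0,0,0],0.2],[[0,0,0],[0,0,0],0],[[0,0,0],[0,0,0],-0.5],[[0,0,0],[0,0,0],-1],[[0,0,0],[0,0,0],-1],[[0,0,-15],[0,0,0],-1],[[0,0,-25],[0,0,0],-1],[[0,0,-25],[0,0,0],-1],[[0,0,0],[0,0,0],-1]]' | grep -E "pos|contact|width"
python3 -c "
from h import *
t=cv2.imread('pics/t4.png')
near=ray('top',[[(580.5)/5-.5+190,(64.5)/5-.5+170],[(666.5)/5-.5+190,(68.5)/5-.5+170]],.0213)*1000;print('b near edge',near,'bow end',ray('top',[[(620.5)/5-.5+190,(130.5)/5-.5+170]],.014)*1000)
"
```

```text
position: [0.4703, 0.2028, 0.006]
contact_force: [-9.1, -16.6, 4.1]
position: [0.4806, 0.2105, 0.075]
contact_force: [-0.2, 0.2, -1.2]
width: 0.0854
b near edge [[635.28643336  47.7576478   21.3       ]
 [632.60672564   7.52305199  21.3       ]] bow end [[605.07211603  29.58462941  14.        ]]
```

```bash
python3 -c "
from h import *
to(640.5,28.2,-22,176)"
python3 -m handwheel '[[[0,-30,0],[0,0,0.3],-1],[[-10,-40,0],[0,0,0.2],-1],[[-25,-40,0],[0,0,0],-1],[[-25,-40,0],[0,0,0],-1],[[-25,-30,0],[0,0,0],-1],[[-25,0,0],[0,0,0],-1],[[-20,0,0],[0,0,0],-1],[[0,0,0],[0,0,0],-1]]' | grep -E "pos|contact"
python3 -c "
from h import *
to(640.5,28.2,-22,176)"
```

```text
t 45.15 turn [0.02 0.06 0.54] shift after turn [-172.2 -170.7   97. ] shift now [-161.8 -180.3   97.6] F [-0.2  0.2 -1.2] w 85.4 g 0 q6 -1.28
position: [0.5993, 0.0212, 0.0718]
contact_force: [-0.6, 0.8, -0.1]
t 46.15 turn [ 0.   -0.    0.03] shift after turn [-40.6   9.8  93.8] shift now [-40.7   9.7  93.8] F [-0.6  0.8 -0.1] w 85.3 g 0 q6 -1.59
```

```bash
python3 -m handwheel '[[[0,9.7,20],[0,0,0],-1],[[0,0,25],[0,0,0],-1],[[0,0,17],[0,0,0],-1],[[-10,0,0],[0,0,0],-1],[[-10,0,0],[0,0,0],-1],[[0,0,0],[0,0,0],-1]]' | grep -E "pos|contact"
python3 -m handwheel '[[[-5,0,0],[0,0,0],-1],[[-5,0,0],[0,0,0],-1],[[0,0,0],[0,0,0],-1]]' | grep -E "pos|contact"
python3 -m handwheel '[[[-5,0,0],[0,0,0],-1],[[-5.7,0,0],[0,0,0],-1],[[0,0,0],[0,0,0],-1]]' | grep -E "pos|contact"
python3 -m handwheel '[[[0,0,8],[0,0,0],-1],[[0,0,8],[0,0,0],-1],[[0,0,8],[0,0,0],-1],[[0,0,0],[0,0,0],-1]]' | grep -E "pos|contact"
python3 -c "
from h import *
to(640.5,28.2,-22,176)"
```

```text
position: [0.6212, 0.0294, 0.0121]
contact_force: [-0.5, -0.4, -0.3]
position: [0.6293, 0.029, 0.0112]
contact_force: [-0.2, -0.1, -0.4]
position: [0.6401, 0.0283, 0.0111]
contact_force: [0.1, -0.2, 0.3]
position: [0.6384, 0.0284, -0.0141]
contact_force: [-0.5, -0.1, 0.1]
t 48.15 turn [-0.   -0.02  0.03] shift after turn [-2.1 -0.1  7.9] shift now [-2.1 -0.1  7.9] F [-0.5 -0.1  0.1] w 85.0 g 0 q6 -1.57
```

```bash
python3 -m handwheel '[[[-2,0,4],[0,0,0],-1],[[0,0,3],[0,0,0],-1],[[0,0,0],[0,0,0],-1]]' | grep -E "pos|contact"
python3 -m handwheel '[[[0,0,0],[0,0,0],1],[[0,0,0],[0,0,0],1],[[0,0,0],[0,0,0],1],[[0,0,0],[0,0,0],1],[[0,0,0],[0,0,0],1],[[0,0,0],[0,0,0],1],[[0,0,0],[0,0,0],1],[[0,0,-3],[0,0,0],1],[[0,0,-7],[0,0,0],1],[[0,0,0],[0,0,0],1]]' 70| grep -E "pos|force|width|rot"
```

```text
position: [0.6413, 0.0282, -0.0201]
contact_force: [-1.1, 0.8, 0.5]
position: [0.6417, 0.0282, -0.0096]
ee_rot: [0.0, 0.033, 0.999, -0.0]
contact_force: [0.1, 0.1, -1.8]
width: 0.0397
gripper_force: 70.6
```

```bash
python3 -m handwheel '[[[10,0,-15],[0,0,0],1],[[20,0,-20],[0,0,0],1],[[20,0,-20],[0,0,-0.25],1],[[10,0,-20],[0,0,-0.27],1],[[0,0,0],[0,0,0],1]]' | grep -E "pos|force|width"
python3 -c "
from h import *
x,y=plate(-13,-4);to(x,y,6.8,179.2)"
```

```text
position: [0.5826, 0.0319, 0.0675]
contact_force: [1.5, 0.1, -2.8]
width: 0.0391
gripper_force: 70.8
t 50.4 turn [-0.    0.04  0.02] shift after turn [130.7  96.4  60.7] shift now [130.7  96.8  60.1] F [ 1.5  0.1 -2.8] w 39.1 g 71 q6 -1.62
```

```bash
python3 -m handwheel '[[[15,10,0],[0,0,0],1],[[25,20,0],[0,0,0],1],[[25,20,0],[0,0,0],1],[[25,20,0],[0,0,0],1],[[25,16,0],[0,0,0],1],[[15.7,10.8,0],[0,0,0],1],[[0,0,0],[0,0,0],1],[[0,0,15],[0,0,0],1],[[0,0,15],[0,0,0],1],[[0,0,15],[0,0,0],1],[[0,0,0],[0,0,0],1]]' | grep -E "pos|contact"
python3 -c "
from h import *
x,y=plate(-13,-4);to(x,y,6.8,179.2)"
```

```text
position: [0.4523, 0.1297, 0.0191]
contact_force: [0.0, 0.2, -2.2]
t 51.77 turn [-0.01 -0.02  0.02] shift after turn [-1.   0.5 12.3] shift now [-1.   0.5 12.3] F [ 0.   0.2 -2.2] w 39.6 g 71 q6 -1.43
```

```bash
python3 -m handwheel '[[[-1,0.5,4],[0,0,0],1],[[0,0,4],[0,0,0],1],[[0,0,2],[0,0,0],1],[[0,0,0],[0,0,0],1]]' | grep -E "pos|contact"
python3 -m handwheel '[[[0,0,1.2],[0,0,0],1],[[0,0,0],[0,0,0],1]]' | grep -E "pos|contact"
python3 -m handwheel '[[[0,0,1.2],[0,0,0],1],[[0,0,0],[0,0,0],1]]' | grep -E "pos|contact"
```

```text
position: [0.4529, 0.1307, 0.0101]
contact_force: [0.5, 0.2, -2.4]
position: [0.453, 0.1308, 0.0089]
contact_force: [-0.8, -0.5, -2.2]
position: [0.4529, 0.1307, 0.0076]
contact_force: [0.1, -0.7, -2.2]
```

```bash
python3 -m handwheel '[[[0,0,1],[0,0,0],1],[[0,0,0],[0,0,0],1]]' | grep -E "pos|contact"
python3 -m handwheel '[[[0,0,0.8],[0,0,0],1],[[0,0,0],[0,0,0],1]]' | grep -E "pos|contact"
python3 -m handwheel '[[[0,0,0.8],[0,0,0],1],[[0,0,0],[0,0,0],1]]' | grep -E "pos|contact"
```

```text
position: [0.453, 0.1308, 0.0071]
contact_force: [-1.7, 0.3, 3.6]
position: [0.4531, 0.1308, 0.007]
contact_force: [-2.6, -0.4, 11.5]
position: [0.4531, 0.1308, 0.007]
contact_force: [-6.0, -0.8, 18.0]
```

Down at 7.0. I'll ease off vertically and slide to the fence.

```bash
python3 -m handwheel '[[[-1,0,-2],[0,0,0],1],[[-1.5,0,0],[0,0,0],1],[[-1.5,0,0],[0,0,0],1],[[0,0,0],[0,0,0],1]]' | grep -E "pos|contact"
python3 -m handwheel '[[[-1.5,0,0],[0,0,0],1],[[0,0,0],[0,0,0],1]]' | grep -E "pos|contact"
python3 -m handwheel '[[[-1.5,0,0],[0,0,0],1],[[0,0,0],[0,0,0],1]]' | grep -E "pos|contact"
python3 -m handwheel '[[[-1.5,0,0],[0,0,0],1],[[0,0,0],[0,0,0],1]]' | grep -E "pos|contact"
```

```text
position: [0.4553, 0.1307, 0.0071]
contact_force: [-4.6, 0.8, 7.7]
position: [0.4552, 0.1307, 0.0071]
contact_force: [-7.9, 0.3, 10.2]
position: [0.4552, 0.1307, 0.0071]
contact_force: [-9.9, -0.1, 14.0]
position: [0.4551, 0.1307, 0.0071]
contact_force: [-12.0, 1.3, 16.9]
```

```bash
python3 -m handwheel '[[[0,0,-1.5],[0,0,0],1],[[0,0,0],[0,0,0],1]]' | grep -E "pos|contact"
python3 -m handwheel '[[[-1.5,0,-0.5],[0,0,0],1],[[0,0,0],[0,0,0],1]]' | grep -E "pos|contact"
python3 -m handwheel '[[[-1.5,0,-0.5],[0,0,0],1],[[0,0,0],[0,0,0],1]]' | grep -E "pos|contact"
```

```text
position: [0.4591, 0.1306, 0.0077]
contact_force: [-5.3, 0.4, -1.3]
position: [0.459, 0.1305, 0.0077]
contact_force: [-6.6, 1.6, -0.1]
position: [0.459, 0.1305, 0.0078]
contact_force: [-9.7, 1.5, -0.5]
```

```bash
python3 -m handwheel '[[[0,1.5,0],[0,0,0],1],[[0,1.5,0],[0,0,0],1],[[0,0,0],[0,0,0],1]]' | grep -E "pos|contact"
python3 -m handwheel '[[[0,1.2,0],[0,0,0],1],[[0,0,0],[0,0,0],1]]' | grep -E "pos|contact"
python3 -m handwheel '[[[0,1.2,0],[0,0,0],1],[[0,0,0],[0,0,0],1]]' | grep -E "pos|contact"
python3 -m handwheel '[[[0,1.2,0],[0,0,0],1],[[0,0,0],[0,0,0],1]]' | grep -E "pos|contact"
```

```text
position: [0.459, 0.1319, 0.0077]
contact_force: [-8.5, -3.3, -2.3]
position: [0.459, 0.133, 0.0077]
contact_force: [-8.2, -5.1, -2.0]
position: [0.459, 0.1341, 0.0077]
contact_force: [-8.3, -3.7, -2.4]
position: [0.459, 0.1353, 0.0077]
contact_force: [-8.3, -4.3, -1.3]
```

```bash
python3 -m handwheel '[[[0,1,0],[0,0,0],1],[[0,0,0],[0,0,0],1]]' | grep -E "pos|contact"
python3 -m handwheel '[[[0,1,0],[0,0,0],1],[[0,0,0],[0,0,0],1]]' | grep -E "pos|contact"
python3 -m handwheel '[[[0,1,0],[0,0,0],1],[[0,0,0],[0,0,0],1]]' | grep -E "pos|contact"
```

```text
position: [0.459, 0.1355, 0.0077]
contact_force: [-8.7, -7.4, -1.0]
position: [0.459, 0.1356, 0.0077]
contact_force: [-8.9, -10.2, -1.0]
position: [0.4591, 0.1357, 0.0077]
contact_force: [-8.5, -13.4, 0.6]
```

```bash
python3 -m handwheel '[[[-0.5,0.5,0.8],[0,0,0],1],[[0,0,0],[0,0,0],1],[[0,0,0],[0,0,0],0.2],[[0,0,0],[0,0,0],0],[[0,0,0],[0,0,0],-0.5],[[0,0,0],[0,0,0],-1],[[0,0,0],[0,0,0],-1],[[0,0,-15],[0,0,0],-1],[[0,0,-25],[0,0,0],-1],[[0,0,-35],[0,0,0],-1],[[40,-30,0],[0,0,0],-1],[[30,-60,0],[0,0,0],-1],[[0,-60,0],[0,0,0],-1],[[0,-60,0],[0,0,0],-1],[[0,-60,0],[0,0,0],-1],[[0,-60,0],[0,0,0],-1],[[0,0,0],[0,0,0],-1]]' | grep -E "pos|contact"
python3 -c "
from h import *
t=img('top');cv2.imwrite('pics/t5.png',t);cv2.imwrite('pics/s5.png',img('scene'))
m=cv2.inRange(cv2.cvtColor(t,cv2.COLOR_BGR2HSV),(12,90,80),(34,255,255))
for c in cv2.findContours(m,0,2)[0]:
    if 60<cv2.contourArea(c)<1500:
        w=ray('top',c[:,0],.0433)*1000+[1.2,1,0];r=cv2.minAreaRect(w[:,:2].astype(np.float32));print(cv2.contourArea(c),r)
        a=np.radians(PY);d=w[:,:2]-PC;P=d@np.array([[np.cos(a),-np.sin(a)],[np.sin(a),np.cos(a)]]);print('plate frame min/max',P.min(0).round(1),P.max(0).round(1))
"
```

```text
position: [0.3957, -0.1898, 0.0846]
contact_force: [0.3, 0.3, -0.2]
240.0 ((473.2114562988281, 135.2769317626953), (41.16884994506836, 31.96654510498047), 89.33781433105469)
plate frame min/max [ -9.1 -19.2] [22.9 22. ]
241.5 ((474.0242004394531, 201.81686401367188), (41.44015121459961, 32.047752380371094), 89.33255767822266)
plate frame min/max [-9.3 47.2] [22.8 88.7]
```

The pictures put the two padlocks 66.6 mm apart, not 68, so one may not be fully home sideways. I'll compare the bar faces (earlier picture) with the padlock sides.

```bash
python3 -c "
from h import *
B=lambda x,y:[(x+.5)/5-.5+190,(y+.5)/5-.5+170]
t4=cv2.imread('pics/t4.png').astype(int);t5=cv2.imread('pics/t5.png').astype(int)
for r in(256,262,268): 
  for a in(220,252,282): print(r,a,t4[r-2:r+3,a:a+14].sum(2).mean(0).round().astype(int).tolist())
print('bar faces y (z=.0313)', (ray('top',[B(203,450),B(350,450),B(497,450)],.0313)*1000+[1.2,1,0]).round(1).tolist())
# padlock edges: saturation profile
h5=cv2.cvtColor(t5.astype(np.uint8),cv2.COLOR_BGR2HSV)[...,1].astype(int)
ys,xs=np.nonzero(cv2.inRange(cv2.cvtColor(t5.astype(np.uint8),cv2.COLOR_BGR2HSV),(12,90,80),(34,255,255))[240:265,215:285]);print(ys.min()+240,ys.max()+240)
for r in(246,250,254): print(r,'sat',h5[r,222:282].tolist())
"
```

```text
256 220 [733, 716, 694, 714, 717, 719, 724, 727, 724, 698, 668, 737, 742, 742]
256 252 [731, 722, 720, 725, 727, 725, 712, 672, 679, 733, 739, 739, 738, 738]
256 282 [550, 554, 561, 570, 574, 569, 559, 550, 592, 596, 592, 596, 592, 595]
262 220 [730, 724, 716, 718, 719, 722, 729, 728, 727, 699, 664, 739, 744, 743]
262 252 [731, 723, 724, 729, 732, 729, 711, 651, 675, 734, 738, 738, 738, 739]
262 282 [556, 559, 565, 573, 580, 574, 563, 549, 588, 593, 596, 595, 596, 599]
268 220 [736, 732, 725, 722, 724, 728, 731, 732, 735, 721, 695, 738, 742, 742]
268 252 [723, 723, 727, 732, 733, 731, 702, 599, 679, 735, 739, 739, 739, 739]
268 282 [564, 563, 574, 581, 582, 586, 572, 552, 586, 591, 594, 597, 595, 597]
bar faces y (z=.0313) [[455.9, 221.6, 31.3], [455.1, 153.8, 31.3], [454.3, 86.5, 31.3]]
244 258
246 sat [3, 6, 5, 6, 6, 4, 10, 94, 141, 143, 140, 136, 136, 138, 132, 126, 121, 128, 135, 137, 137, 140, 142, 142, 141, 100, 23, 6, 3, 5, 4, 6, 5, 6, 5, 4, 73, 134, 137, 139, 136, 132, 135, 129, 125, 121, 124, 131, 133, 137, 135, 138, 147, 138, 106, 28, 6, 4, 8, 12]
250 sat [5, 5, 5, 5, 5, 4, 11, 99, 135, 130, 125, 126, 126, 128, 128, 132, 129, 132, 127, 129, 123, 124, 133, 143, 140, 85, 10, 2, 3, 5, 5, 5, 6, 4, 4, 8, 91, 141, 134, 122, 123, 124, 123, 131, 130, 130, 128, 132, 127, 127, 123, 128, 141, 145, 103, 24, 7, 8, 10, 11]
254 sat [5, 5, 6, 5, 5, 4, 14, 114, 135, 131, 125, 122, 124, 123, 122, 124, 125, 123, 122, 125, 124, 123, 131, 132, 134, 74, 6, 2, 3, 3, 5, 5, 4, 4, 5, 8, 90, 136, 133, 123, 122, 124, 123, 121, 125, 124, 124, 123, 125, 123, 123, 130, 136, 133, 94, 13, 6, 9, 10, 12]
```

```bash
python3 -c "
from h import *
print('padlock left (top edge)',ray('top',[[228.73,250],[257.8,250]],.0433)[:,1]*1000)
print('padlock right (bottom edge/top edge)',ray('top',[[247.2,250],[276.4,250]],.0263)[:,1]*1000,ray('top',[[247.2,250],[276.4,250]],.0433)[:,1]*1000)
print('bar face',ray('top',[[229.7,262],[259.26,262],[288.9,262]],.0288)[:,1]*1000)
print('bar yaw corr per 12 rows ~',0.014*28)
"
```

```text
padlock left (top edge) [221.79406725 155.29033361]
padlock right (bottom edge/top edge) [182.53689374 115.0263297 ] [179.50345651 112.90908521]
bar face [222.14443093 153.96020006  85.93437378]
bar yaw corr per 12 rows ~ 0.392
```

```bash
python3 -c "
from h import *
to(472,119,30,179.2)"
python3 -m handwheel '[[[-10,40,0],[0,0,0],-1],[[-13,55,0],[0,0,0],-1],[[-13,55,0],[0,0,0],-1],[[-13,55,0],[0,0,0],-1],[[-13,55,0],[0,0,0],-1],[[-10,45,0],[0,0,0],-1],[[0,0,20],[0,0,0],-1],[[0,0,15],[0,0,0],-1],[[0,0,0],[0,0,0],-1]]' | grep -E "pos|contact"
python3 -c "
from h import *
to(472,119,-5,179.2)"
```

```text
t 59.62 turn [-0.    0.01  0.  ] shift after turn [-73.8 305.2  53.9] shift now [-73.8 305.2  54. ] F [ 0.5 -0.5 -0.8] w 85.2 g 0 q6 -2.16
position: [0.467, 0.1215, 0.048]
contact_force: [-0.8, 0.1, 0.4]
t 60.75 turn [-0.   -0.02  0.05] shift after turn [-5.  -2.4 53. ] shift now [-5.1 -2.4 53. ] F [-0.8  0.1  0.4] w 85.7 g 0 q6 -1.45
```

```bash
python3 -m handwheel '[[[-5,-2.4,15],[0,0,0],-1],[[0,0,13],[0,0,0],-1],[[0,0,0],[0,0,0],-1]]' | grep -E "pos|contact"
python3 -m handwheel '[[[0,0,8],[0,0,0],-1],[[0,0,8],[0,0,0],-1],[[0,0,0],[0,0,0],-1]]' | grep -E "pos|contact"
python3 -m handwheel '[[[0,0,5],[0,0,0],-1],[[0,0,3],[0,0,0],-1],[[0,0,0],[0,0,0],-1]]' | grep -E "pos|contact"
python3 -m handwheel '[[[0,1.5,0],[0,0,0],-1],[[0,1.5,0],[0,0,0],-1],[[0,0,0],[0,0,0],-1]]' | grep -E "pos|contact"
python3 -m handwheel '[[[0,1,0],[0,0,0],-1],[[0,1,0],[0,0,0],-1],[[0,0,0],[0,0,0],-1]]' | grep -E "pos|contact"
```

```text
position: [0.4728, 0.117, 0.0196]
contact_force: [-0.6, 0.7, 0.1]
position: [0.4732, 0.1171, 0.0041]
contact_force: [-0.6, 0.9, 0.6]
position: [0.4737, 0.1173, -0.0034]
contact_force: [1.0, -0.1, -0.0]
position: [0.474, 0.1204, -0.0031]
contact_force: [0.3, 0.1, -0.2]
position: [0.4739, 0.1224, -0.0032]
contact_force: [-0.2, -0.0, -0.3]
```

```bash
python3 -m handwheel '[[[0,1,0],[0,0,0],-1],[[0,1,0],[0,0,0],-1],[[0,0,0],[0,0,0],-1]]' | grep -E "pos|contact"
python3 -m handwheel '[[[0,1,0],[0,0,0],-1],[[0,0,0],[0,0,0],-1]]' | grep -E "pos|contact"
python3 -m handwheel '[[[0,1,0],[0,0,0],-1],[[0,0,0],[0,0,0],-1]]' | grep -E "pos|contact"
python3 -m handwheel '[[[0,1,0],[0,0,0],-1],[[0,0,0],[0,0,0],-1]]' | grep -E "pos|contact"
```

```text
position: [0.474, 0.1244, -0.0032]
contact_force: [-0.1, -0.2, 0.2]
position: [0.474, 0.1254, -0.0032]
contact_force: [-0.6, 0.5, 0.3]
position: [0.474, 0.1263, -0.0032]
contact_force: [-0.3, -0.5, -0.7]
position: [0.474, 0.1272, -0.0032]
contact_force: [0.1, -1.3, -0.1]
```

```bash
python3 -m handwheel '[[[0,1,0],[0,0,0],-1],[[0,0,0],[0,0,0],-1]]' | grep -E "pos|contact"
python3 -m handwheel '[[[0,1,0],[0,0,0],-1],[[0,0,0],[0,0,0],-1]]' | grep -E "pos|contact"
python3 -m handwheel '[[[0,1,0],[0,0,0],-1],[[0,0,0],[0,0,0],-1]]' | grep -E "pos|contact"
python3 -m handwheel '[[[0,1,0],[0,0,0],-1],[[0,0,0],[0,0,0],-1]]' | grep -E "pos|contact"
```

```text
position: [0.4743, 0.128, -0.0031]
contact_force: [0.9, -2.5, -0.4]
position: [0.4743, 0.1282, -0.0031]
contact_force: [1.1, -6.8, 1.3]
position: [0.4744, 0.1283, -0.0029]
contact_force: [1.0, -9.4, 1.8]
position: [0.4744, 0.1284, -0.0029]
contact_force: [0.6, -13.3, 2.9]
```

a slid another ~0.9 mm and is now hard against its stop. I'll back off and measure the frame's grip.

```bash
python3 -m handwheel '[[[0,-5,0],[0,0,0],-1],[[0,-3,0],[0,0,0],-1],[[0,0,-20],[0,0,0],-1],[[0,0,-40],[0,0,0],-1],[[0,0,-40],[0,0,0],-1],[[0,-60,0],[0,0,0],-1],[[0,-60,0],[0,0,0],-1],[[0,-60,0],[0,0,0],-1],[[0,-60,0],[0,0,0],-1],[[0,-60,0],[0,0,0],-1],[[0,0,0],[0,0,0],-1]]' | grep -E "pos|contact"
python3 -c "
from h import *
t=img('top');cv2.imwrite('pics/t6.png',t)
m=cv2.inRange(cv2.cvtColor(t,cv2.COLOR_BGR2HSV),(12,90,80),(34,255,255))
for c in cv2.findContours(m,0,2)[0]:
    if 60<cv2.contourArea(c)<1500:
        w=ray('top',c[:,0],.0433)*1000+[1.2,1,0];print('padlock',cv2.contourArea(c),cv2.minAreaRect(w[:,:2].astype(np.float32)))
t0=cv2.imread('pics/top0.png')
for im in(t0,t):
  m=(im[215:260,480:505].max(2)<70).astype(np.uint8)
  c=max(cv2.findContours(m,0,2)[0],key=cv2.contourArea);c=c+[480,215]
  for z in(.04,.03): print('grip',z,cv2.minAreaRect((ray('top',c[:,0],z)[:,:2]*1000).astype(np.float32)))
for im in (t0,):
  for (x,y) in((475,178),(493,284)):
    g=im[y:y+14,x:x+14].min(2);mm=cv2.inRange(g,0,225);n,l,st,ce=cv2.connectedComponentsWithStats(mm);print([(st[i][4],(ce[i]+[x,y]).round(2).tolist(),(ray('top',[ce[i]+[x,y]],.008)[0]*1000).round(1).tolist()) for i in range(1,n) if st[i][4]>10])
"
```

```text
position: [0.471, -0.1805, 0.0968]
contact_force: [0.7, 0.9, -0.2]
padlock 239.0 ((473.21337890625, 135.44439697265625), (41.126468658447266, 31.96654510498047), 89.33781433105469)
padlock 238.0 ((474.03607177734375, 202.71253967285156), (39.7823600769043, 32.050537109375), 89.33255767822266)
grip 0.04 ((504.45098876953125, -369.3662414550781), (85.62915802001953, 14.825976371765137), 6.261699676513672)
grip 0.03 ((505.9676208496094, -372.0166931152344), (86.32029724121094, 14.945625305175781), 6.26173210144043)
grip 0.04 ((504.46429443359375, -369.6575622558594), (85.57010650634766, 15.1412992477417), 6.880041599273682)
grip 0.03 ((505.9811096191406, -372.3103942871094), (86.2607650756836, 15.263519287109375), 6.880056858062744)
[(np.int32(51), [481.16, 183.06], [629.0, -359.0, 8.0])]
[(np.int32(37), [499.54, 290.7], [380.2, -387.6, 8.0])]
```

```bash
python3 -m handwheel '[[[0,-20,0],[0,0,-0.6],-1],[[0,-40,0],[0,0,-0.63],-1],[[0,-40,0],[0,0,0],-1],[[0,-40,0],[0,0,0],-1],[[0,-40,0],[0,0,0],-1],[[0,0,0],[0,0,0],-1]]' | grep -E "pos|contact"
python3 -c "
from h import *
to(505.5,-372.5,-12,186.56)"
```

```text
position: [0.4874, -0.3564, 0.0964]
contact_force: [-0.1, 1.2, 0.1]
t 66.92 turn [-0.    0.01  0.02] shift after turn [-16.2 -18.1 108.4] shift now [-16.  -18.1 108.5] F [-0.1  1.2  0.1] w 85.5 g 0 q6 -2.43
```

```bash
python3 -m handwheel '[[[-16,-18,0],[0,0,0],-1],[[0,0,25],[0,0,0],-1],[[0,0,25],[0,0,0],-1],[[0,0,20],[0,0,0],-1],[[0,0,0],[0,0,0],-1],[[0,0,15],[0,0,0],-1],[[0,0,13],[0,0,0],-1],[[0,0,9.5],[0,0,0],-1],[[0,0,0],[0,0,0],-1]]' | grep -E "pos|contact"
python3 -c "
from h import *
to(505.5,-372.5,-12,186.56)"
```

```text
position: [0.5036, -0.3713, -0.0117]
contact_force: [1.0, 0.3, 0.6]
t 68.05 turn [ 0.01 -0.01  0.02] shift after turn [-1.7 -1.4  0.3] shift now [-1.7 -1.4  0.3] F [1.  0.3 0.6] w 85.2 g 0 q6 -2.43
```

```bash
python3 -m handwheel '[[[-1.7,-1.4,0],[0,0,0],-1],[[0,0,0],[0,0,0],-1],[[0,0,0],[0,0,0],1],[[0,0,0],[0,0,0],1],[[0,0,0],[0,0,0],1],[[0,0,0],[0,0,0],1],[[0,0,0],[0,0,0],1],[[0,0,0],[0,0,0],1],[[0,0,0],[0,0,0],1],[[0,0,0],[0,0,0],1],[[0,0,0],[0,0,0],1]]' 110 | grep -E "pos|force|width|rot"
python3 -m handwheel '[[[0,0,-10],[0,0,0],1],[[0,0,-15],[0,0,0],1],[[0,0,-30],[0,0,0],1],[[0,0,-30],[0,0,0],1],[[0,0,-30],[0,0,0],1],[[0,0,-10],[0,0,0],1],[[0,0,0],[0,0,0],1]]' 120 | grep -E "pos|force|width|rot"
```

```text
position: [0.5062, -0.3731, -0.0104]
ee_rot: [0.0, -0.059, 0.998, -0.0]
contact_force: [-1.7, 1.3, 5.1]
width: 0.0097
gripper_force: 108.2
position: [0.5062, -0.373, 0.1147]
ee_rot: [0.0, -0.059, 0.998, -0.0]
contact_force: [0.0, 0.3, -4.8]
width: 0.0094
gripper_force: 117.4
```

```bash
python3 -m handwheel '[[[-1.4,20,0],[0,0,0],1],[[-1.4,30,0],[0,0,0],1],[[-1.4,38,0],[0,0,0],1],[[-1.4,38,0],[0,0,0],1],[[-1.4,38,0],[0,0,0],1],[[-1.4,38,0],[0,0,0],1],[[-1.4,38,0],[0,0,0],1],[[-1.4,38,0],[0,0,0],1],[[-1.4,38,0],[0,0,0],1],[[-1.4,38,0],[0,0,0],1],[[-1.4,38,0],[0,0,0],1],[[-1.4,38,0],[0,0,0],1],[[-1.4,38,0],[0,0,0],1],[[-1.4,30,0],[0,0,0],1],[[-1,20,0],[0,0,0],1],[[0,0,0],[0,0,0],1]]' | grep -E "pos|contact"
python3 -m handwheel '[[[0,0,0],[0,0,0.5],1],[[0,0,0],[0,0,0.9],1],[[0,0,0],[0,0,0.9],1],[[0,0,0],[0,0,0.9],1],[[0,0,0],[0,0,0.9],1],[[0,0,0],[0,0,0.9],1],[[0,0,0],[0,0,0.9],1],[[0,0,0],[0,0,0.9],1],[[0,0,0],[0,0,0.9],1],[[0,0,0],[0,0,0.9],1],[[0,0,0],[0,0,0.9],1],[[0,0,0],[0,0,0.9],1],[[0,0,0],[0,0,0.9],1],[[0,0,0],[0,0,0.9],1],[[0,0,0],[0,0,0.9],1],[[0,0,0],[0,0,0.9],1],[[0,0,0],[0,0,0.9],1],[[0,0,0],[0,0,0.9],1],[[0,0,0],[0,0,0.5],1],[[0,0,0],[0,0,0],1]]' | grep -E "pos|force|width"
python3 -c "
from h import *
to(466,134.7,80,89.2)
t=img('top');cv2.imwrite('pics/t7.png',t)
z=(readout.get_state()['position'][2]*1000+10.4+8)/1000;print(z)
for P in([466,259.7],[466,9.7]):
  u=proj('top',[P[0]/1000,P[1]/1000,z])[0];x,y=(u-12).astype(int)
  g=t[y:y+24,x:x+24].min(2);n,l,st,ce=cv2.connectedComponentsWithStats(cv2.inRange(g,0,215));print(u.round(1),[(int(st[i][4]),st[i][:4].tolist(),(ce[i]+[x,y]).round(2).tolist(),(ray('top',[ce[i]+[x,y]],z)[0]*1000).round(1).tolist()) for i in range(1,n) if st[i][4]>8])
"
```

```text
position: [0.4637, 0.1454, 0.1131]
contact_force: [-0.5, -0.6, -4.7]
position: [0.4649, 0.1432, 0.1136]
contact_force: [-0.5, 0.1, -4.5]
width: 0.0097
gripper_force: 117.7
t 74.8 turn [-0.02  0.01 -0.05] shift after turn [-8.5  1.2 33.6] shift now [-8.4  1.3 33.6] F [-0.5  0.1 -4.5] w 9.7 g 118 q6 0.17
0.13211117598196292
[202.1 249.4] [(334, [0, 0, 24, 24], [199.46, 244.29], [476.9, 265.6, 132.1]), (20, [20, 18, 4, 6], [211.6, 257.6], [448.2, 239.1, 132.1])]
[320.2 247.9] [(184, [15, 0, 9, 24], [327.33, 246.39], [469.0, -5.2, 132.1]), (11, [10, 15, 4, 5], [319.73, 252.0], [457.3, 10.8, 132.1])]
```

```bash
python3 -m handwheel '[[[-4,1.3,6],[0,0,-0.05],1],[[-4.4,0,8],[0,0,0],1],[[0,0,8],[0,0,0],1],[[0,0,0],[0,0,0],1]]' | grep -E "pos|contact"
python3 -c "
from h import *
to(466,134.7,80,89.2)
t=img('top');cv2.imwrite('pics/t8.png',t)
cv2.imwrite('pics/holes2.png',np.hstack([cv2.resize(t[235:265,x:x+30],None,fx=13,fy=13,interpolation=cv2.INTER_CUBIC) for x in(190,306)]))"
```

```text
position: [0.4663, 0.1352, 0.0913]
contact_force: [-0.9, -0.5, -4.0]
t 75.35 turn [-0.02  0.   -0.  ] shift after turn [-0.5 -0.3 11.3] shift now [-0.5 -0.3 11.3] F [-0.9 -0.5 -4. ] w 9.6 g 118 q6 0.15
```

View pics/holes2.png

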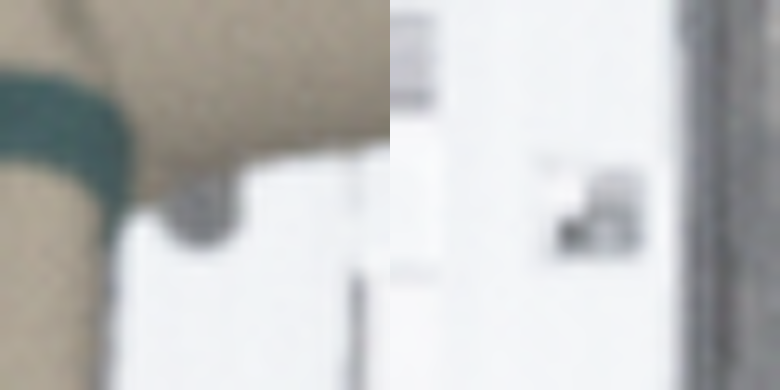

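Left hole centre ≈(205.0,250.8), partly behind the arm. Right slot ≈(321.1,250.7), with the bright dowel tip visible in its upper left.

```bash
python3 -c "
from h import *
print(ray('top',[[205.0,250.77],[321.1,250.7]],.1097)*1000)"
```

```text
[[465.76368218 259.21646501 109.7       ]
 [462.85340247   8.82654378 109.7       ]]
```

```bash
python3 -m handwheel '[[[-0.4,0.4,8],[0,0,0],1],[[0,0,10],[0,0,0],1],[[0,0,8],[0,0,0],1],[[0,0,4],[0,0,0],1],[[0,0,0],[0,0,0],1]]' | grep -E "pos|contact"
python3 -m handwheel '[[[0,0,2],[0,0,0],1],[[0,0,2],[0,0,0],1],[[0,0,0],[0,0,0],1]]' | grep -E "pos|contact"
python3 -m handwheel '[[[0,0,2],[0,0,0],1],[[0,0,2],[0,0,0],1],[[0,0,0],[0,0,0],1]]' | grep -E "pos|contact"
python3 -m handwheel '[[[0,0,2],[0,0,0],1],[[0,0,2],[0,0,0],1],[[0,0,0],[0,0,0],1]]' | grep -E "pos|contact"
```

```text
position: [0.4673, 0.135, 0.0619]
contact_force: [-0.5, 0.2, -4.2]
position: [0.4676, 0.135, 0.0582]
contact_force: [0.3, 0.8, -4.8]
position: [0.4674, 0.135, 0.0541]
contact_force: [1.0, -1.0, -4.4]
position: [0.4674, 0.135, 0.0501]
contact_force: [0.4, 0.2, -4.6]
```

Threaded with no side force. Lowering to the posts (expected at z≈39.9).

```bash
python3 -m handwheel '[[[0,0,3],[0,0,0],1],[[0,0,3],[0,0,0],1],[[0,0,2],[0,0,0],1],[[0,0,0],[0,0,0],1]]' | grep -E "pos|contact"
python3 -m handwheel '[[[0,0,1.5],[0,0,0],1],[[0,0,1],[0,0,0],1],[[0,0,0],[0,0,0],1]]' | grep -E "pos|contact"
python3 -m handwheel '[[[0,0,0.8],[0,0,0],1],[[0,0,0],[0,0,0],1]]' | grep -E "pos|contact"
```

```text
position: [0.4674, 0.135, 0.042]
contact_force: [0.0, -0.7, -4.5]
position: [0.4677, 0.135, 0.04]
contact_force: [-0.7, -0.1, -2.1]
position: [0.4677, 0.135, 0.0399]
contact_force: [-2.3, -0.0, 5.0]
```

Seated at 39.9 as predicted. Release, retreat and check the picture numerically.

```bash
python3 -m handwheel '[[[0,0,0],[0,0,0],0.6],[[0,0,0],[0,0,0],0.2],[[0,0,0],[0,0,0],-0.3],[[0,0,0],[0,0,0],-1],[[0,0,0],[0,0,0],-1],[[0,0,-20],[0,0,0],-1],[[0,0,-40],[0,0,0],-1],[[0,0,-40],[0,0,0],-1],[[-60,0,0],[0,0,0],-1],[[-60,0,0],[0,0,0],-1],[[-60,0,0],[0,0,0],-1],[[-60,0,0],[0,0,0],-1],[[-60,0,0],[0,0,0],-1],[[-60,0,0],[0,0,0],-1],[[0,0,0],[0,0,0],-1]]' | grep -E "pos|contact|clock"
python3 -c "
from h import *
t=img('top');s=img('scene');cv2.imwrite('pics/t9.png',t);cv2.imwrite('pics/s9.png',s)
m=cv2.inRange(cv2.cvtColor(t,cv2.COLOR_BGR2HSV),(12,90,80),(34,255,255))
for c in cv2.findContours(m,0,2)[0]:
    if 20<cv2.contourArea(c)<1500:
        w=ray('top',c[:,0],.0433)*1000+[1.2,1,0];print('padlock part',cv2.contourArea(c),w[:,:2].min(0).round(1),w[:,:2].max(0).round(1))
# frame corners level check: bright frame outline
m=cv2.inRange(t[215:290,195:345].min(2),200,255);c=max(cv2.findContours(m,0,2)[0],key=cv2.contourArea)+[195,215]
w=ray('top',c[:,0],.0583)*1000;print('frame',cv2.minAreaRect(w[:,:2].astype(np.float32)))
for P in([.4675,.0,.0],):pass
# bystanders: red lid & change vs start
t0=cv2.imread('pics/top0.png')
for n,(x,y,w_,h_) in dict(jar=(105,205,45,40),loupe=(345,278,28,25),cyl=(352,176,18,14)).items(): print(n,np.abs(t[y:y+h_,x:x+w_].astype(int)-t0[y:y+h_,x:x+w_]).mean().round(1))
"
```

```text
clock: 80.15
position: [0.4629, -0.2294, 0.1389]
contact_force: [0.4, 0.9, -0.1]
padlock part 64.0 [479.8 117.1] [489.4 153.7]
padlock part 52.0 [480.6 183.3] [490.3 222.4]
frame ((465.2539367675781, 185.64210510253906), (172.82290649414062, 101.79375457763672), 89.19940948486328)
jar 1.8
loupe 11.4
cyl 53.4
```

```bash
python3 -c "
from h import *
s0=cv2.imread('pics/scene0.png').astype(int)
for f in('s4','s5','s9'):
  s=cv2.imread(f'pics/{f}.png').astype(int)
  print(f,{n:np.abs(s[y:y+h,x:x+w]-s0[y:y+h,x:x+w]).mean().round(1) for n,(x,y,w,h) in dict(jar=(148,325,45,55),cyl=(305,215,20,22),loupe=(383,258,20,20)).items()})
a=cv2.imread('pics/t9.png').astype(int);b=cv2.imread('pics/top0.png').astype(int)
print('top cyl now',a[180,352:372].tolist());print('start',b[180,352:372].tolist())
# loupe centroid
for i in(b,a):
  m=(i[275:305,343:375].max(2)<60);ys,xs=np.nonzero(m);print('loupe',len(xs),xs.mean()+343,ys.mean()+275)
for f in('scene0','s4','s9'):
  g=cv2.imread(f'pics/{f}.png')[210:240,300:330].min(2);ys,xs=np.nonzero(g>165);print(f,'cyl',len(xs),xs.mean()+300 if len(xs) else 0,ys.mean()+210 if len(xs) else 0)
"
```

```text
s4 {'jar': np.float64(1.8), 'cyl': np.float64(34.2), 'loupe': np.float64(3.2)}
s5 {'jar': np.float64(1.6), 'cyl': np.float64(35.2), 'loupe': np.float64(3.2)}
s9 {'jar': np.float64(1.7), 'cyl': np.float64(34.4), 'loupe': np.float64(3.3)}
top cyl now [[193, 194, 197], [205, 210, 212], [238, 239, 242], [249, 250, 251], [247, 248, 250], [245, 249, 251], [195, 234, 246], [136, 223, 247], [116, 210, 243], [113, 195, 233], [144, 228, 248], [200, 238, 249], [244, 249, 251], [248, 249, 251], [251, 251, 252], [245, 246, 248], [203, 205, 209], [197, 198, 202], [199, 200, 204], [197, 199, 203]]
start [[141, 143, 146], [150, 152, 154], [176, 177, 182], [200, 204, 207], [200, 202, 207], [191, 199, 208], [136, 168, 191], [92, 149, 185], [83, 143, 180], [78, 131, 164], [101, 161, 197], [141, 178, 202], [190, 201, 209], [200, 203, 208], [210, 212, 217], [197, 198, 203], [156, 158, 160], [148, 148, 152], [142, 145, 148], [149, 150, 150]]
loupe 0 nan nan
loupe 0 nan nan
scene0 cyl 0 0 0
s4 cyl 111 315.2972972972973 225.65765765765767
s9 cyl 110 315.1909090909091 225.88181818181818<string>:11: RuntimeWarning: Mean of empty slice.
  ret = ret.dtype.type(ret / rcount)
```

The bystanders are unmoved: the cylinder difference is only a shadow that has gone. Handing in.

```bash
python3 -c "
from rig import manip
print(manip.sign_off())"
```

```text
the job is handed in; nothing more can be done
None
```

The job is handed in at about 80 s: the loading plate is on the dowels, both padlocks that were out sit against the fence and their end stops (nests 1 and 2), the cover frame came down on the corner posts at the predicted height, and the jar, lock cylinder and loupe show no sign of movement; sign-off returned no verdict.

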